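# Set the bearing nut of the revolving carving stand

### The arm

A 6-joint arm with a two-finger parallel gripper is mounted at the origin on a cart in front of the work surface, level with it; the furniture and walls round the work are solid. World frame = base frame: x ahead of the robot, y to its left, z up, the work surface at z = 0. Lengths are in m, angles in rad, forces in N, time in s.
With the tool pointing down it reaches from about 0.375 to 0.825 m from the base axis. Payload 5.5 kg.
Tool frame: the origin (TCP) lies at the very end of the fingers, on their centre line; the grasp point (between the pads) lies 19 mm behind it (manip.grip_depth is the distance from the TCP to the grasp point, in m); z points along the fingers, x is the direction in which the jaws open and shut, and the axes are right-handed (so a half turn about z gives the same grasp; the last joint's range is limited). The gripper opens to 85 mm and grips with 20 to 120 N. Pads are 22 mm wide; open, the fingers measure 114 mm over their backs; the gripper's body (76 mm by 85 mm) begins 54 mm behind the grasp point. The pads swing forward as they close: fully open they stand 13 mm farther back than shut.
Start: joints at [1.303, 0.314, -0.047, 1.21, 0, 1.571], TCP at [0.159, 0.579, 0.231] pointing down, gripper open.
Joint ranges: [-2.67, 2.67], [-0.69, 1.73], [-1.03, 1.25], [-2.08, 2.16], [-1.42, 1.45], [-3.14, 3.14]. Speed limits (rad/s): [2.39, 2.39, 3.01, 3.14, 3.14, 3.14].

### API

Orientations are given as a unit quaternion [x, y, z, w].
In Python, from station import telemetry, optics, workorder, manip gives the robot as it stands.
- The arm moves only by the tool move_arm, never from a script. Its argument "targets" is one flat list of numbers, 7 for each row, row after row: the shift along the tool's x, y, z in m, then the turn, a rotation vector about the tool's x, y, z in rad, then the finger opening in m, from 0 to 0.0854. In form: [x, y, z, ax, ay, az, hand, x, y, z, ax, ay, az, hand, ...]. A call has 1 to 12 rows; each row is the pose to reach, as a shift and turn from the pose commanded when the call began, along the tool's axes at that moment; what a row does not reach only later rows make up. A row lasts 1/10 s, in which the tool goes at most 50 mm and 8.59 degrees, less where a joint would pass 70% of its speed; a pose out of reach is approached as far as the arm can. A call with a gripper value outside its range is refused whole. The fingers move at their own pace and stop on an object; the grip force is fixed at half the most. Time passes only in rows, so rows that repeat a pose let the fingers close. It gives the time, the measured TCP pose, the force and the opening at its end, in the units of the state.
- telemetry.read_state(): the state, without advancing time (a new reading comes with each control period).
- optics.grab_frame(name): name is "side" or "top" or "wrist"; returns a dict with "frame" (480x640x3 uint8, blue, green, red), "depth" (480x640 float32, m along the optical axis (not along the pixel's ray), 0 where there is no reading), "fx", "fy", "cx", "cy" (pixels), "extrinsics" (4x4, takes a point from camera to world coordinates). Camera axes: x right, y up, looking along -z (the intrinsics and any distortion apply to the point x, -y, -z); pixel columns grow to the right and rows downward; lengths in m; the calibration is good to about 2 mm. A picture is of the moment at which its call begins.
- workorder.job_done(): hands the job in, once; it reports no verdict.
The state is a dict: "t": time; "joints": joint angles; "joint_vel": joint speeds; "effort": joint torques, N m; "ee_pos": TCP position; "eef_rot": TCP orientation; "force": force on the tool from outside, world axes, zero at the start; "wrist_torque": the same for the moment, N m; "gripper_width": finger opening in m.
Only numpy, scipy, OpenCV 4.12 (cv2) and the standard library are available. Lean on these libraries where they do the work, as an engineer would, in place of code of your own. Each camera call takes 0.05 s, during which the arm holds its last target.

### The job

The carving turntable's bearing needs setting: turn its centre nut clockwise, finger-tight only, until it bottoms, pause there a moment, then back it off a quarter of a turn. Do not force the nut so that the spindle twists in its foot. Then put the steel dust cap back over the hub, fully down on the table, and leave the other things on the bench where they are.

Things in the scene. Friction and masses are not known exactly. Their poses are not given: they have to be found in the camera images.
- nut_mid (a point): centre, half-way up, of the steel hexagon nut in the middle of the turntable: 24 mm across flats, 27.7 over corners, 18 mm high, about 25 mm above the table's face. Its x axis is square to one pair of flats. Clockwise from above tightens (right-hand thread). It starts 0.1 to 0.4 turn above bottom, turns with 0.05 N m of drag and stays where it is left.
- spindle (a joint): angle (rad) by which the spindle that carries the nut has twisted in the foot; 0 at the start, and it must stay. The nut's bottom cannot be seen; it is felt as a hard stop: the turning moment jumps. 0.2 to 0.5 N m is finger-tight; more than 0.8 N m on the bottomed nut twists the spindle.
- hub (a point): centre of the turntable's upper face, 64 mm above the bench, z up, on the nut's axis. The table is a dark steel disc 170 mm across, 18 mm thick, turning with slight friction on a fixed grey foot 144 mm across. On it stands the hub, a bright boss 40 mm across and 12 mm high, chamfered at the top; on the hub lie washer and nut, whose spindle end reaches 37 mm above this point.
- cap_mid (a point): centre, half-way up, of the loose plain steel dust cap, standing on the bench mouth down: a turned can 48 mm across (50 at the rim bead) and 44 mm high, closed at the top, bore 43 mm and 41 mm deep, 90 g. Seated, it covers nut and hub and its rim stands on the table (this point 22 mm above the table's face).
- egg_cup: bystander: turned reddish wooden egg cup, 48 mm across, 57 mm high; origin under its centre
- sanding_block: bystander: cork sanding block 56 x 100 x 28 mm; origin under its centre
- bowl: bystander: pale carved wooden bowl about 97 mm across, 68 mm high; origin under its centre
- spoon_blank: bystander: pale carved wooden spoon blank, 291 mm long; origin under its centre
- thrust_washer (a point): centre of the upper face of the 29 mm steel thrust washer under the nut, about 15 mm above the table's face. A spring keeps it up against the nut, so it shows the bearing's play: it rises and falls 2 mm a turn of the nut (a quarter of a turn is only 0.5 mm).
There are look-alikes about, which are no part of the job. Of the things that look like the part that bears nut_mid, the larger one is meant. Of the things that look like the part that bears cap_mid, the largest one is meant.

How it is judged:
By the outcome, as a careful person would: the job done as asked, in the order asked, and still so for the second after the job is handed in, with the robot touching nothing.
It also fails if it takes over 64 s, if anything falls off the work surface, if the arm or the gripper's body presses on something with over 40 N, if the wrist force passes 120 N, or if a joint passes its speed limit or range.

## Working session

There is one attempt and no reset: what is moved stays moved. The work goes in short steps, Python scripts to look and compute and a tool call to move; the robot and the scene stay as the last step left them, time stands still between calls to the robot, and variables do not carry over. Pictures are saved under pics/ and viewed, and the job is handed in when it is done.

Besides the shell and the picture viewer there is one more tool, called after ">>>" as name(argument=value, ...), one argument or row to a line, values as JSON. move_arm: Moves the arm, as the interface text tells. Its arguments: {"type":"object","properties":{"targets":{"type":"array","items":{"type":"number"}}},"required":["targets"]}

```bash
ls; mkdir -p pics; cat > h.py <<'E'
import numpy as np, cv2
from station import telemetry, optics, workorder, manip
from scipy.spatial.transform import Rotation as R
def grab(n):
    f=optics.grab_frame(n); return f
def world(f,u,v,d=None):
    u=np.asarray(u,float);v=np.asarray(v,float)
    if d is None: d=f['depth'][v.astype(int),u.astype(int)]
    p=np.stack([(u-f['cx'])/f['fx']*d,-(v-f['cy'])/f['fy']*d,-d],-1)
    E=f['extrinsics']; return p@E[:3,:3].T+E[:3,3]
def cloud(f):
    v,u=np.mgrid[0:480,0:640]; return world(f,u,v,f['depth'])
def st():
    s=telemetry.read_state()
    for k,v in s.items(): print(k,np.round(v,4))
    return s
E
python3 - <<'E'
from h import *
s=st(); print(manip.grip_depth)
import pickle
for n in ['side','top','wrist']:
    f=grab(n); cv2.imwrite(f'pics/{n}0.png',f['frame']); pickle.dump(f,open(f'{n}0.pkl','wb')); print(n,[k for k in f], f['fx'],f['cx'],f['cy'],f['extrinsics'].round(3).tolist())
E
```

```text
pics
t 0.0
joints [ 1.303   0.3142 -0.0481  1.2102  0.      1.5708]
joint_vel [ 0.0018 -0.0013  0.0011  0.0001  0.0007  0.0019]
effort [ 4.00000e-04 -5.39587e+01  3.39756e+01  1.90000e-02  2.00000e-04
  0.00000e+00]
ee_pos [0.1586 0.5781 0.2304]
eef_rot [ 7.952e-01  6.064e-01 -7.000e-04  5.000e-04]
force [-0.3861 -0.1391 -0.8359]
wrist_torque [-0.0312  0.0385 -0.0419]
gripper_width 0.0854
0.0187
side ['frame', 'depth', 'fx', 'fy', 'cx', 'cy', 'extrinsics'] 470.8173849918555 322.7770090231677 245.07825893481274 [[-0.964, 0.144, -0.223, 0.289], [-0.265, -0.447, 0.854, 0.985], [0.023, 0.883, 0.469, 0.625], [0.0, 0.0, 0.0, 1.0]]
top ['frame', 'depth', 'fx', 'fy', 'cx', 'cy', 'extrinsics'] 472.00763768946086 320.1325706491172 245.33578315454992 [[0.015, 0.983, -0.182, 0.315], [-1.0, 0.018, 0.013, 0.037], [0.016, 0.181, 0.983, 1.217], [0.0, 0.0, 0.0, 1.0]]
wrist ['frame', 'depth', 'fx', 'fy', 'cx', 'cy', 'extrinsics'] 347.1273726189306 316.6475303901481 238.22289975042284 [[0.264, -0.93, -0.256, 0.094], [0.965, 0.253, 0.073, 0.596], [-0.003, -0.266, 0.964, 0.373], [0.0, 0.0, 0.0, 1.0]]
```

View pics/side0.png

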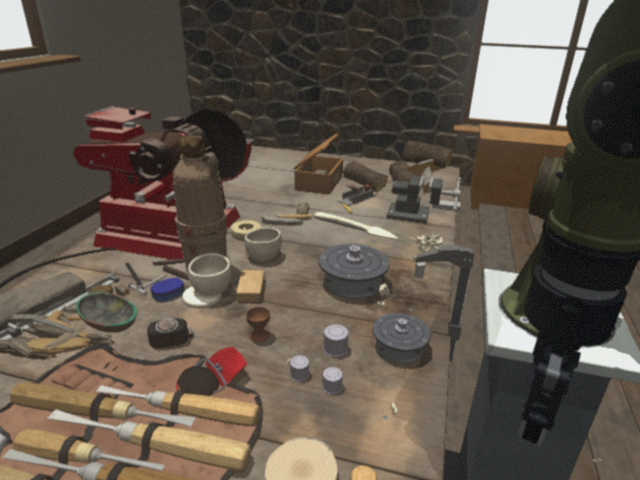

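View pics/top0.png

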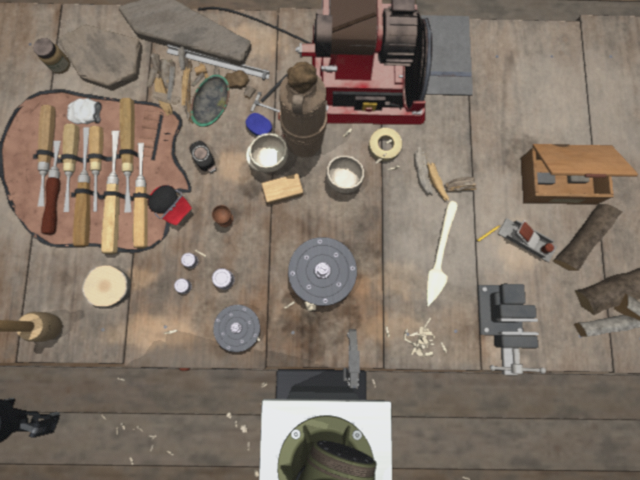

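View pics/wrist0.png

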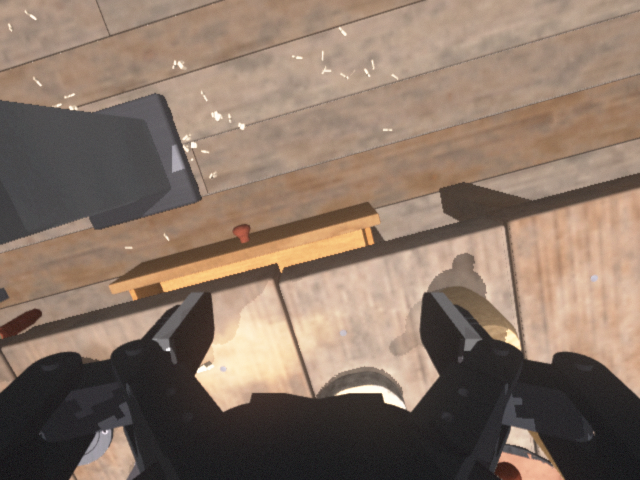

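The top view shows the large turntable with its nut at (322,271) and a smaller look-alike at (236,328). Three caps stand at (222,278), (188,260) and (181,286), the first looking largest. The sanding block is at (282,188), the egg cup at (222,215) and the spoon at (440,255). A clamp post stands at (352,358). Next I'll measure them.

```bash
python3 - <<'E'
from h import *
import pickle
f=pickle.load(open('top0.pkl','rb')); P=cloud(f)
for n,(u,v) in dict(nutL=(322,271),nutS=(236,328),capA=(222,278),capB=(188,260),capC=(181,286),post=(352,340),post2=(352,375),bowl=(345,175),egg=(222,215),block=(282,188)).items():
    w=P[v-3:v+4,u-3:u+4].reshape(-1,3); print(n,np.median(w,0).round(4),w[:,2].max().round(4))
# fits by height slices
def fit(mask):
    pts=P[mask]; return pts
X,Y,Z=P[...,0],P[...,1],P[...,2]
for n,c,r,zl,zh in [('capA',(222,278),15,.035,.06),('capB',(188,260),12,.02,.06),('capC',(181,286),12,.02,.06),('table',(322,271),40,.055,.07),('tableS',(236,328),28,.03,.07),('nut',(322,271),14,.08,.12),('nutS',(236,328),14,.055,.12)]:
    m=np.zeros(Z.shape,bool); m[c[1]-r:c[1]+r,c[0]-r:c[0]+r]=1; m&=(Z>zl)&(Z<zh)
    p=P[m]; cc,rr=cv2.minEnclosingCircle((p[:,:2]*1000).astype(np.float32)); print(n,np.round(cc,1),round(rr,1),np.median(p[:,2]).round(4),p[:,2].max().round(4),m.sum())
m=(Z>.1)&(Z<1)&(X>.2)&(X<.55)&(Y<.05)&(Y>-.2)
print('post',P[m].min(0),P[m].max(0))
g=f['frame'][190:370,150:390]; cv2.imwrite('pics/crop.png',cv2.resize(g,None,fx=3.3,fy=3.3,interpolation=cv2.INTER_CUBIC))
E
```

```text
nutL [0.4589 0.0169 0.0993] 0.1049
nutS [0.3224 0.2203 0.064 ] 0.072
capA [0.4446 0.2644 0.0435] 1.2172
capB [0.4901 0.3549 0.0316] 0.0365
capC [0.4239 0.368  0.0317] 0.0366
post [ 0.2985 -0.0576  0.0692] 0.0752
post2 [ 0.2197 -0.0557  0.095 ] 0.1041
bowl [ 0.7318 -0.0428  0.0062] 0.0112
egg [0.6085 0.2749 0.033 ] 0.0418
block [0.6855 0.1235 0.0283] 0.0365
capA [445.5 266. ] 23.8 0.0429 0.0513 286
capB [491.7 355.2] 17.5 0.0307 0.0374 158
capC [426.4 367.3] 17.7 0.0311 0.0392 166
table [465.1  15.3] 85.0 0.0633 0.0698 3459
tableS [323.2 223. ] 56.9 0.0423 0.0688 1713
nut [466.6  14.9] 14.8 0.0982 0.1049 103
nutS [323.6 222.9] 8.8 0.0651 0.072 45
post [ 0.20920111 -0.06908007  0.10001511] [0.47349837 0.02407328 0.10491463]
```

View pics/crop.png

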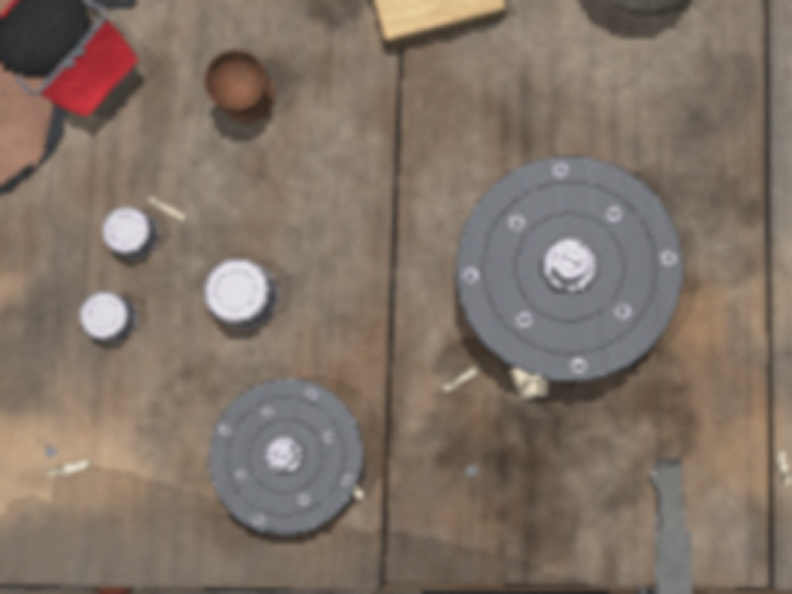

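Choices: 
- **Nut:** large turntable at (322,271), about 28 mm across. The look-alike at (236,328) is smaller.
- **Cap:** (222,278), radius 24 mm and top at 43–44 mm. The look-alikes at (188,260) and (181,286) have radius 17.5 mm.

The crop confirms both choices. I'm moving over the nut to look closely.

>>> move_arm(
  targets=[-0.038, 0.037, 0, 0, 0, 0, 0.0854, -0.076, 0.074, 0, 0, 0, 0, 0.0854, -0.115, 0.111, 0, 0, 0, 0, 0.0854, -0.154, 0.148, 0, 0, 0, 0, 0.0854, -0.192, 0.185, 0, 0, 0, 0, 0.0854, -0.23, 0.222, 0, 0, 0, 0, 0.0854, -0.269, 0.26, 0, 0, 0, 0, 0.0854, -0.307, 0.297, 0, 0, 0, 0, 0.0854, -0.346, 0.334, 0, 0, 0, 0, 0.0854, -0.384, 0.371, 0, 0, 0, 0, 0.0854, -0.422, 0.408, 0, 0, 0, 0, 0.0854, -0.461, 0.445, 0, 0, 0, 0, 0.0854],
)

```text
t: 1.35
ee_pos: [0.4471, 0.0501, 0.2314]
eef_rot: [0.795, 0.606, 0.0, 0.0]
force: [-0.2, 0.2, 0.0]
gripper_width: 0.0852
```

>>> move_arm(
  targets=[0, 0, 0, 0, 0, 0, 0.0854, 0, 0, 0, 0, 0, 0, 0.0854, 0, 0, 0, 0, 0, 0, 0.0854],
)

```text
t: 1.65
ee_pos: [0.4459, 0.0527, 0.2311]
eef_rot: [0.795, 0.607, -0.0, -0.0]
force: [0.2, -1.2, -0.1]
gripper_width: 0.0852
```

```bash
python3 - <<'E'
from h import *
import pickle
s=st(); 
f=grab('wrist'); cv2.imwrite('pics/w1.png',f['frame']); pickle.dump(f,open('w1.pkl','wb'))
P=cloud(f);X,Y,Z=P[...,0],P[...,1],P[...,2]
g=f['frame'][170:330,220:420]; cv2.imwrite('pics/w1c.png',cv2.resize(g,None,fx=4,fy=3.75,interpolation=cv2.INTER_CUBIC))
m=(Z>.09)&(Z<.105)&(np.hypot(X-.466,Y-.015)<.03); p=P[m]; print(m.sum(),p.min(0),p.max(0),np.median(p[:,2]))
m=(Z>.058)&(Z<.069)&(np.hypot(X-.466,Y-.015)<.11); p=P[m]; print(np.median(p[:,2]),cv2.minEnclosingCircle((p[:,:2]*1000).astype(np.float32)))
E
```

```text
t 1.65
joints [ 1.1740e-01  3.0400e-02 -3.8840e-01  1.1528e+00  4.0000e-04  3.8460e-01]
joint_vel [ 0.0252 -0.0066 -0.0021 -0.0004 -0.0015 -0.0028]
effort [-1.07420e+00 -3.52624e+01  3.37243e+01 -4.01000e-02 -4.61000e-02
  2.10000e-03]
ee_pos [0.4459 0.0527 0.2311]
eef_rot [ 7.950e-01  6.066e-01 -3.000e-04 -4.000e-04]
force [ 0.1661 -1.1769 -0.0546]
wrist_torque [-0.0032 -0.0174  0.0091]
gripper_width 0.0852
737 [0.45266947 0.00349598 0.09007718] [0.4788565  0.02923445 0.10269713] 0.09809321828051598
0.06396706470820851 ((465.9735412597656, 15.836034774780273), 85.09564971923828)
```

View pics/w1c.png

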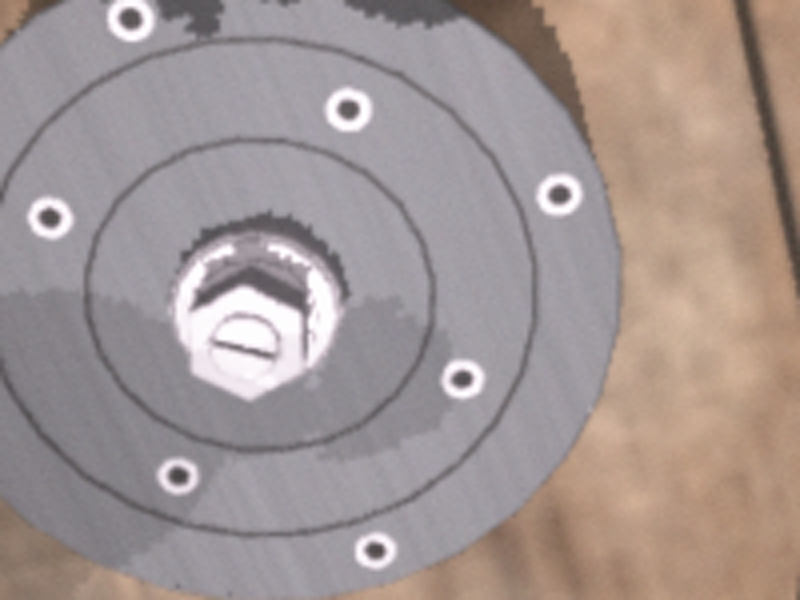

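View pics/w1.png

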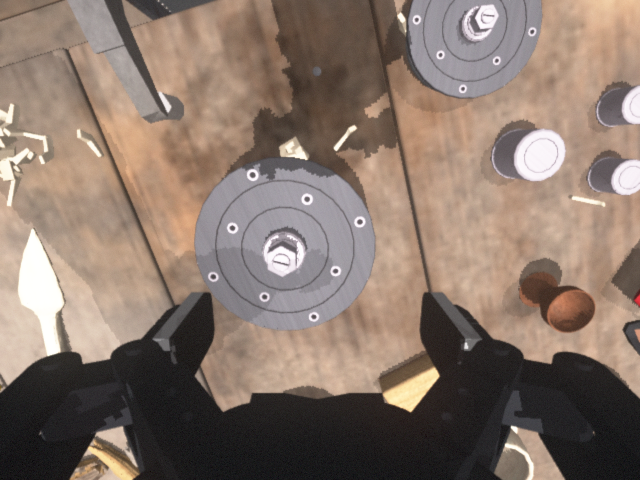

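The nut is in the crop at (248,345), full frame (282,260). Its flats face left and right there, roughly along tool x. Next I'll fit its angle.

```bash
cat >> h.py <<'E'
def hexfit(f,z0=.098,c=(.466,.016),thr=170,rng=.017,show=None):
    # intersect all pixels rays with plane z0, rectify top view, bright nut face
    s=0.0001; n=400
    gx,gy=np.meshgrid((np.arange(n)-n/2)*s+c[0],(np.arange(n)-n/2)*s+c[1])
    W=np.stack([gx,gy,np.full_like(gx,z0)],-1)
    E=f['extrinsics']; p=(W-E[:3,3])@E[:3,:3]
    u=p[...,0]/-p[...,2]*f['fx']+f['cx']; v=-p[...,1]/-p[...,2]*f['fy']+f['cy']
    return cv2.remap(f['frame'],u.astype(np.float32),v.astype(np.float32),cv2.INTER_CUBIC)
def ext(p):
    ths=np.radians(np.arange(0,180,.5)); o=[]
    for t in ths:
        q=p@[np.cos(t),np.sin(t)]; o.append((np.percentile(q,98.5)-np.percentile(q,1.5)))
    return np.degrees(ths),np.array(o)
E
python3 - <<'E'
from h import *
import pickle
f=pickle.load(open('w1.pkl','rb'))
im=hexfit(f); cv2.imwrite('pics/rect.png',cv2.resize(im,None,fx=1.5,fy=1.5))
P=cloud(f); m=(P[...,2]>.0955)&(P[...,2]<.108)&(np.hypot(P[...,0]-.466,P[...,1]-.016)<.03)
p=P[m][:,:2]; t,o=ext(p); k=np.cos(np.radians(6*t)); 
a=np.sum(o*np.exp(1j*np.radians(6*t))); print('corner dir mod60',np.degrees(np.angle(a))/6, 'flat normal', np.degrees(np.angle(-a))/6, o.min(),o.max(), p.mean(0),(p.min(0)+p.max(0))/2)
E
```

```text
corner dir mod60 -13.949544221794769 flat normal 16.050455778205233 0.02286070859292444 0.02391461602103241 [0.46504346 0.01660636] [0.46576298 0.01626859]
```

View pics/rect.png

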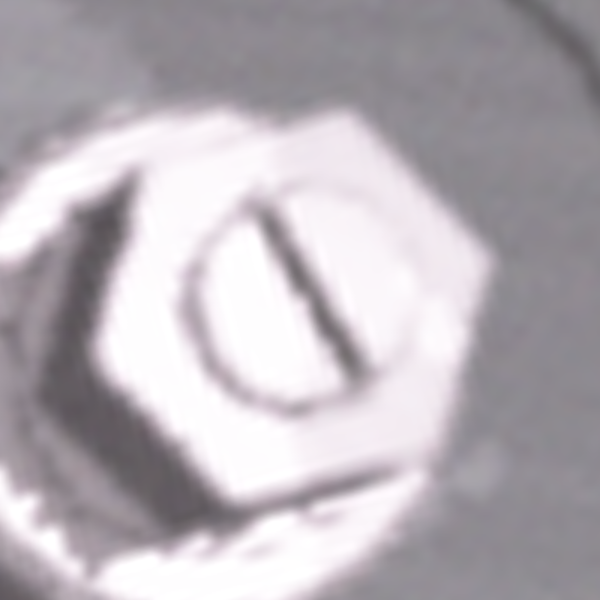

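>>> move_arm(
  targets=[-0.015, 0.0145, 0.025, 0, 0, -0.012, 0.045, -0.03, 0.029, 0.06, 0, 0, -0.023, 0.045, -0.03, 0.029, 0.095, 0, 0, -0.023, 0.045, -0.03, 0.029, 0.111, 0, 0, -0.023, 0.045, -0.03, 0.029, 0.111, 0, 0, -0.023, 0.045, -0.03, 0.029, 0.111, 0, 0, -0.023, 0.045],
)

```text
t: 2.3
ee_pos: [0.4664, 0.0167, 0.1207]
eef_rot: [0.787, 0.616, -0.0, -0.0]
force: [-0.3, 0.2, 0.0]
gripper_width: 0.0448
```

```bash
python3 - <<'E'
from h import *
import pickle
s=st(); 
f=grab('wrist'); cv2.imwrite('pics/w2.png',f['frame']); pickle.dump(f,open('w2.pkl','wb'))
im=hexfit(f,c=(.466,.016)); cv2.imwrite('pics/rect2.png',cv2.resize(im,None,fx=1.5,fy=1.5))
print(f['extrinsics'].round(4).tolist())
E
```

```text
t 2.3
joints [ 3.570e-02  1.436e-01 -5.287e-01  8.987e-01  1.000e-04  2.783e-01]
joint_vel [-0.0062 -0.0143  0.0256  0.0015 -0.0004  0.0015]
effort [-6.76000e-02 -3.83475e+01  2.91439e+01 -2.00000e-03 -3.80000e-03
  2.10000e-03]
ee_pos [0.4664 0.0167 0.1207]
eef_rot [ 7.875e-01  6.164e-01 -0.000e+00 -1.000e-04]
force [-0.2812  0.1932  0.0283]
wrist_torque [-0.0212 -0.011  -0.0592]
gripper_width 0.0448
[[0.2391, -0.9361, -0.2578, 0.401], [0.971, 0.2301, 0.065, 0.0332], [-0.0015, -0.2659, 0.964, 0.2633], [0.0, 0.0, 0.0, 1.0]]
```

View pics/w2.png

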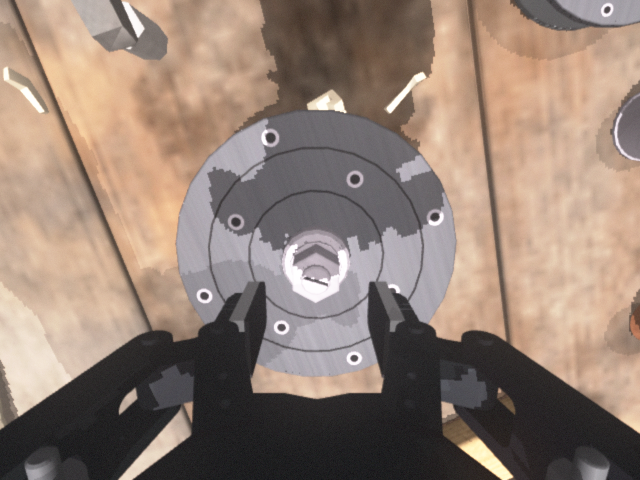

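View pics/rect2.png

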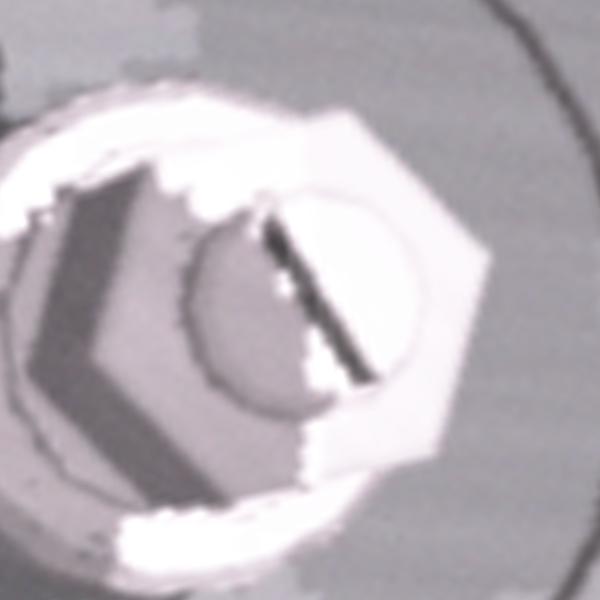

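>>> move_arm(
  targets=[-0.0004, -0.001, 0.015, 0, 0, 0, 0.045, -0.0004, -0.001, 0.03, 0, 0, 0, 0.045, -0.0004, -0.001, 0.038, 0, 0, 0, 0.045, -0.0004, -0.001, 0.038, 0, 0, 0, 0.04, -0.0004, -0.001, 0.038, 0, 0, 0, 0.034, -0.0004, -0.001, 0.038, 0, 0, 0, 0.03, -0.0004, -0.001, 0.038, 0, 0, 0, 0.028],
)

```text
t: 3.05
ee_pos: [0.4664, 0.0158, 0.0832]
eef_rot: [0.788, 0.616, 0.001, 0.0]
force: [0.9, 2.0, 1.4]
gripper_width: 0.0275
```

```bash
python3 - <<'E'
from h import *
import pickle
s=st(); 
f=grab('wrist'); pickle.dump(f,open('w3.pkl','wb'))
g=f['frame'][180:340,220:420]; cv2.imwrite('pics/w3.png',cv2.resize(g,None,fx=4,fy=3.75,interpolation=cv2.INTER_CUBIC))
g=grab('side')['frame'][230:310,300:410]; cv2.imwrite('pics/s3.png',cv2.resize(g,None,fx=7,fy=7,interpolation=cv2.INTER_CUBIC))
E
```

```text
t 3.05
joints [ 0.0331  0.1823 -0.5798  0.8069  0.0009  0.2778]
joint_vel [-0.0014  0.0016 -0.0036 -0.0054 -0.0011 -0.0006]
effort [-5.92700e-01 -3.98822e+01  2.80493e+01  1.97500e-01 -4.35500e-01
  1.20000e-03]
ee_pos [0.4664 0.0158 0.0832]
eef_rot [7.881e-01 6.155e-01 1.000e-03 2.000e-04]
force [0.9071 1.9784 1.3854]
wrist_torque [ 0.2405 -0.0891 -0.0416]
gripper_width 0.0275
```

View pics/w3.png

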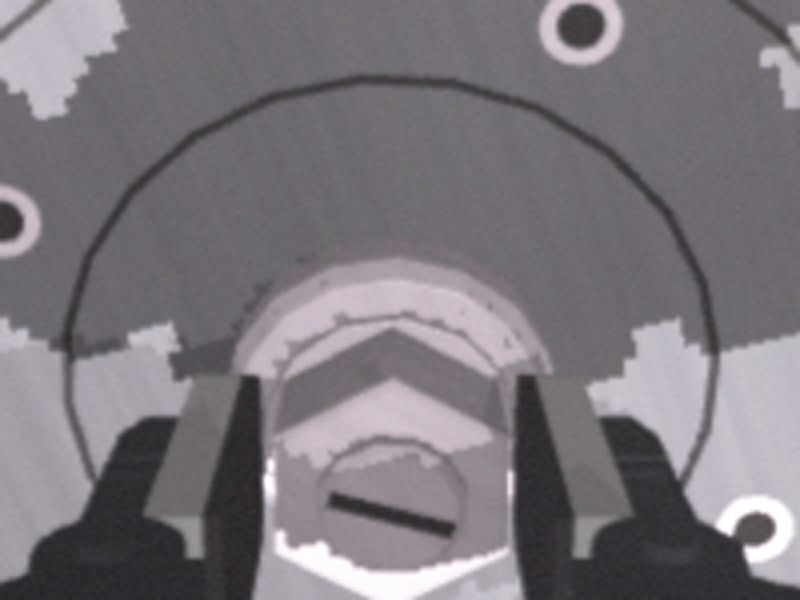

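View pics/s3.png

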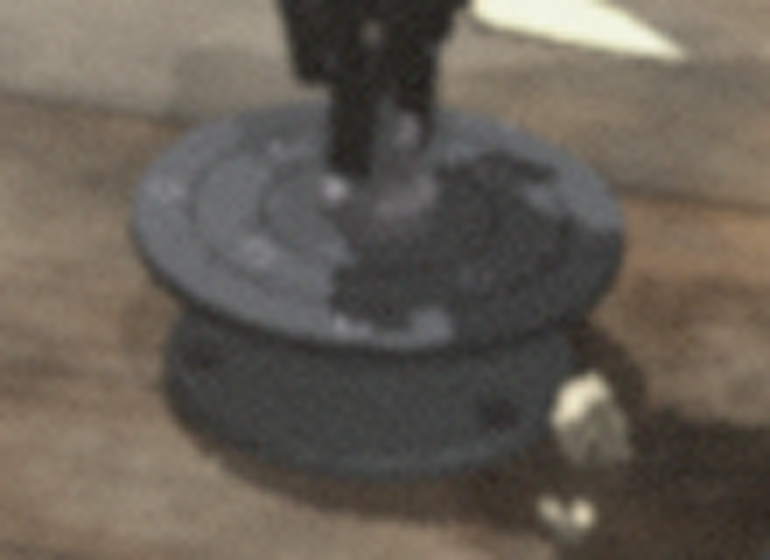

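>>> move_arm(
  targets=[0.0005, 0, 0, 0, 0, 0, 0.028, 0.001, 0, 0, 0, 0, 0, 0.028, 0.001, 0, 0, 0, 0, 0, 0.028],
)

```text
t: 3.45
ee_pos: [0.4654, 0.0162, 0.0822]
eef_rot: [0.788, 0.615, -0.0, 0.0]
force: [-0.5, -0.1, 0.2]
gripper_width: 0.0281
```

```bash
python3 - <<'E'
from h import *
s=st(); 
E
```

```text
t 3.45
joints [ 3.510e-02  1.838e-01 -5.806e-01  8.070e-01 -5.000e-04  2.799e-01]
joint_vel [-0.0018  0.0001 -0.0022 -0.001   0.0014 -0.0015]
effort [ 3.82000e-02 -4.06091e+01  2.88191e+01 -1.71000e-02  2.90000e-03
  7.30000e-03]
ee_pos [0.4654 0.0162 0.0822]
eef_rot [ 7.882e-01  6.155e-01 -4.000e-04  0.000e+00]
force [-0.5289 -0.1222  0.1788]
wrist_torque [0.0264 0.0035 0.0509]
gripper_width 0.0281
```

>>> move_arm(
  targets=[0, 0, 0, 0, 0, 0, 0.026, 0, 0, 0, 0, 0, 0, 0.0245, 0, 0, 0, 0, 0, 0, 0.023, 0, 0, 0, 0, 0, 0, 0.02, 0, 0, 0, 0, 0, 0, 0.015],
)

```text
t: 3.95
ee_pos: [0.4655, 0.0163, 0.0824]
eef_rot: [0.788, 0.615, -0.0, -0.0]
force: [-2.1, 0.6, 5.3]
gripper_width: 0.025
```

```bash
python3 - <<'E'
from h import *
s=st(); 
f=grab('wrist')
g=f['frame'][180:340,220:420]; cv2.imwrite('pics/w4.png',cv2.resize(g,None,fx=4,fy=3.75,interpolation=cv2.INTER_CUBIC))
E
```

```text
t 3.95
joints [ 3.500e-02  1.833e-01 -5.805e-01  8.073e-01 -1.000e-04  2.799e-01]
joint_vel [0.     0.0006 0.0007 0.0006 0.0019 0.0022]
effort [-9.69000e-02 -3.84537e+01  2.83685e+01 -1.06040e+00 -8.05000e-02
 -1.75000e-02]
ee_pos [0.4655 0.0163 0.0824]
eef_rot [ 7.882e-01  6.155e-01 -2.000e-04 -1.000e-04]
force [-2.1369  0.6025  5.3499]
wrist_torque [ 0.0114  0.4712 -0.0506]
gripper_width 0.025
```

View pics/w4.png

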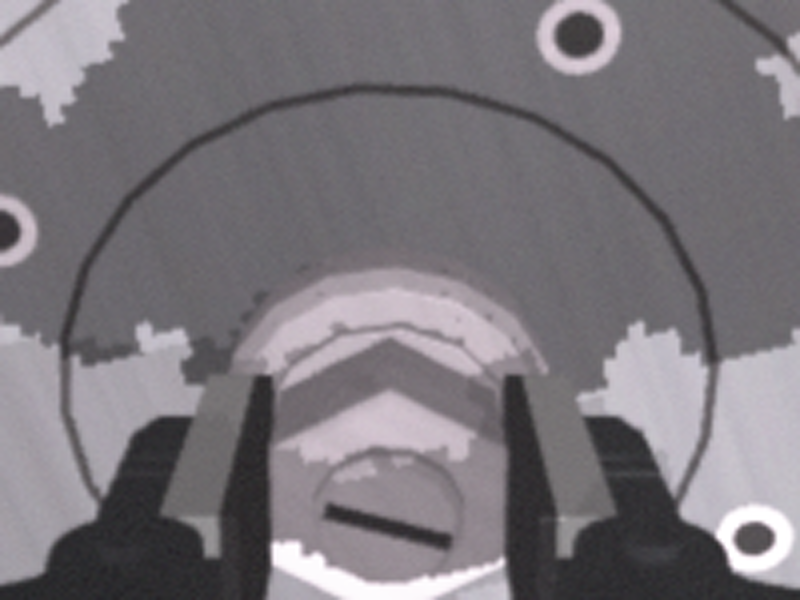

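>>> move_arm(
  targets=[0, 0, 0, 0, 0, 0.03, 0.015, 0, 0, 0, 0, 0, 0.075, 0.015, 0, 0, 0, 0, 0, 0.12, 0.015, 0, 0, 0, 0, 0, 0.17, 0.015, 0, 0, 0, 0, 0, 0.22, 0.015, 0, 0, 0, 0, 0, 0.27, 0.015, 0, 0, 0, 0, 0, 0.32, 0.015, 0, 0, 0.0001, 0, 0, 0.37, 0.015, 0, 0, 0.0001, 0, 0, 0.42, 0.015, 0, 0, 0.0001, 0, 0, 0.46, 0.015, 0, 0, 0.00015, 0, 0, 0.49, 0.015, 0, 0, 0.00015, 0, 0, 0.49, 0.015],
)

```text
t: 5.2
ee_pos: [0.4656, 0.0165, 0.0824]
eef_rot: [0.914, 0.406, 0.0, -0.0]
force: [-2.3, 1.1, 7.9]
gripper_width: 0.0249
```

```bash
cat > r.py <<'E'
from h import *
s=telemetry.read_state()
q=s['eef_rot']; x=R.from_quat(q).apply([1,0,0]); print('t',s['t'],'yaw',np.degrees(np.arctan2(x[1],x[0])).round(2),'q6',np.degrees(s['joints'][5]).round(2),'vel6',np.round(s['joint_vel'][5],4),'tau6',np.round(s['effort'][5],4),'F',np.round(s['force'],2),'M',np.round(s['wrist_torque'],3),'w',s['gripper_width'],np.round(s['ee_pos'],4))
E
python3 r.py; python3 r.py
```

```text
t 5.2 yaw 47.87 q6 44.15 vel6 -0.0189 tau6 0.1249 F [-2.35  1.13  7.88] M [ 0.186  0.534 -0.032] w 0.024920125561145364 [0.4656 0.0165 0.0824]
t 5.2 yaw 47.87 q6 44.15 vel6 -0.0189 tau6 0.1249 F [-2.35  1.13  7.88] M [ 0.186  0.534 -0.032] w 0.024920125561145364 [0.4656 0.0165 0.0824]
```

>>> move_arm(
  targets=[0, 0, 0, 0, 0, 0.03, 0.015, 0, 0, 0, 0, 0, 0.06, 0.015, 0, 0, 0, 0, 0, 0.087, 0.015, 0, 0, 0, 0, 0, 0.087, 0.015, 0, 0, 0, 0, 0, 0.087, 0.015],
)

```text
t: 5.7
ee_pos: [0.4656, 0.0165, 0.0824]
eef_rot: [0.931, 0.366, 0.0, -0.0]
force: [-3.1, 1.4, 6.9]
gripper_width: 0.0252
```

```bash
cat > c.py <<'E'
import sys
from h import *
f=grab('wrist')
g=f['frame'][180:340,220:420]; cv2.imwrite(f'pics/{sys.argv[1]}.png',cv2.resize(g,None,fx=4,fy=3.75,interpolation=cv2.INTER_CUBIC))
E
python3 r.py; python3 c.py w5; python3 r.py
```

```text
t 5.7 yaw 42.91 q6 49.1 vel6 -0.0 tau6 -0.0441 F [-3.09  1.35  6.87] M [ 0.228  0.485 -0.111] w 0.025198665644539688 [0.4656 0.0165 0.0824]
t 5.75 yaw 42.91 q6 49.1 vel6 -0.0002 tau6 -0.0495 F [-2.24  0.58  6.84] M [ 0.167  0.587 -0.01 ] w 0.025049105694224718 [0.4656 0.0165 0.0824]
```

View pics/w5.png

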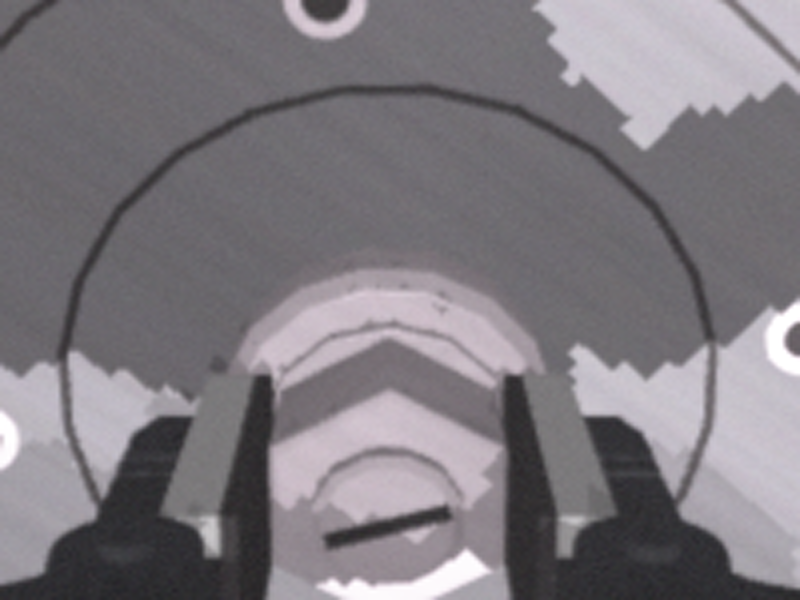

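>>> move_arm(
  targets=[0, 0, 0, 0, 0, 0.015, 0.015, 0, 0, 0, 0, 0, 0.03, 0.015, 0, 0, 0, 0, 0, 0.044, 0.015, 0, 0, 0, 0, 0, 0.044, 0.015, 0, 0, 0, 0, 0, 0.044, 0.015],
)

```text
t: 6.25
ee_pos: [0.4656, 0.0165, 0.0824]
eef_rot: [0.939, 0.345, 0.0, -0.0]
force: [-2.1, 1.2, 6.4]
gripper_width: 0.0251
```

```bash
python3 r.py
```

```text
t 6.25 yaw 40.4 q6 51.62 vel6 0.0006 tau6 -0.0036 F [-2.1   1.2   6.36] M [0.188 0.508 0.077] w 0.025148428594901955 [0.4656 0.0165 0.0824]
```

>>> move_arm(
  targets=[0, 0, 0, 0, 0, 0.015, 0.015, 0, 0, 0, 0, 0, 0.03, 0.015, 0, 0, 0, 0, 0, 0.044, 0.015, 0, 0, 0, 0, 0, 0.044, 0.015],
)

```text
t: 6.65
ee_pos: [0.4656, 0.0165, 0.0824]
eef_rot: [0.946, 0.324, 0.0, -0.0]
force: [-2.1, 1.2, 6.4]
gripper_width: 0.0256
```

```bash
python3 r.py
```

```text
t 6.65 yaw 37.86 q6 54.15 vel6 -0.0087 tau6 0.0784 F [-2.05  1.15  6.42] M [ 0.229  0.542 -0.036] w 0.025587850126724456 [0.4656 0.0165 0.0824]
```

>>> move_arm(
  targets=[0, 0, 0, 0, 0, 0.015, 0.015, 0, 0, 0, 0, 0, 0.03, 0.015, 0, 0, 0, 0, 0, 0.044, 0.015, 0, 0, 0, 0, 0, 0.044, 0.015],
)

```text
t: 7.05
ee_pos: [0.4656, 0.0165, 0.0824]
eef_rot: [0.953, 0.304, 0.0, -0.0]
force: [-2.1, 0.3, 5.0]
gripper_width: 0.0252
```

```bash
python3 r.py
```

```text
t 7.05 yaw 35.34 q6 56.67 vel6 -0.007 tau6 0.0784 F [-2.06  0.26  4.97] M [ 0.215  0.512 -0.007] w 0.025231455494037224 [0.4656 0.0165 0.0824]
```

>>> move_arm(
  targets=[0, 0, 0, 0, 0, 0.015, 0.015, 0, 0, 0, 0, 0, 0.03, 0.015, 0, 0, 0, 0, 0, 0.044, 0.015, 0, 0, 0, 0, 0, 0.044, 0.015],
)

```text
t: 7.45
ee_pos: [0.4657, 0.0165, 0.0824]
eef_rot: [0.959, 0.283, 0.0, -0.0]
force: [-0.5, 1.2, 5.8]
gripper_width: 0.0252
```

```bash
python3 r.py
```

```text
t 7.45 yaw 32.82 q6 59.19 vel6 -0.0082 tau6 0.0784 F [-0.51  1.17  5.84] M [0.255 0.444 0.018] w 0.025196885825344916 [0.4657 0.0165 0.0824]
```

>>> move_arm(
  targets=[0, 0, 0, 0, 0, 0.015, 0.015, 0, 0, 0, 0, 0, 0.03, 0.015, 0, 0, 0, 0, 0, 0.044, 0.015, 0, 0, 0, 0, 0, 0.044, 0.015],
)

```text
t: 7.85
ee_pos: [0.4657, 0.0166, 0.0824]
eef_rot: [0.965, 0.261, 0.0, -0.0]
force: [-2.2, 0.6, 6.4]
gripper_width: 0.0251
```

```bash
python3 r.py
```

```text
t 7.85 yaw 30.3 q6 61.71 vel6 -0.0098 tau6 0.0784 F [-2.23  0.61  6.4 ] M [0.225 0.482 0.035] w 0.02510356347083621 [0.4657 0.0166 0.0824]
```

>>> move_arm(
  targets=[0, 0, 0, 0, 0, 0.015, 0.015, 0, 0, 0, 0, 0, 0.03, 0.015, 0, 0, 0, 0, 0, 0.044, 0.015, 0, 0, 0, 0, 0, 0.044, 0.015],
)

```text
t: 8.25
ee_pos: [0.4657, 0.0166, 0.0824]
eef_rot: [0.971, 0.24, 0.0, -0.0]
force: [-2.4, 0.9, 4.4]
gripper_width: 0.0256
```

```bash
python3 r.py
```

```text
t 8.25 yaw 27.78 q6 64.24 vel6 -0.0078 tau6 0.0784 F [-2.41  0.87  4.41] M [0.254 0.473 0.047] w 0.0255965729571839 [0.4657 0.0166 0.0824]
```

>>> move_arm(
  targets=[0, 0, 0, 0, 0, 0.015, 0.015, 0, 0, 0, 0, 0, 0.03, 0.015, 0, 0, 0, 0, 0, 0.044, 0.015, 0, 0, 0, 0, 0, 0.044, 0.015],
)

```text
t: 8.65
ee_pos: [0.4657, 0.0166, 0.0824]
eef_rot: [0.976, 0.219, 0.0, -0.0]
force: [-1.3, 0.7, 5.7]
gripper_width: 0.0249
```

```bash
python3 r.py
```

```text
t 8.65 yaw 25.26 q6 66.76 vel6 -0.0074 tau6 0.0784 F [-1.25  0.65  5.72] M [0.23  0.552 0.008] w 0.02491917811412993 [0.4657 0.0166 0.0824]
```

>>> move_arm(
  targets=[0, 0, 0, 0, 0, 0.015, 0.015, 0, 0, 0, 0, 0, 0.03, 0.015, 0, 0, 0, 0, 0, 0.044, 0.015, 0, 0, 0, 0, 0, 0.044, 0.015],
)

```text
t: 9.05
ee_pos: [0.4657, 0.0166, 0.0824]
eef_rot: [0.98, 0.197, 0.0, -0.0]
force: [-2.3, 1.0, 6.1]
gripper_width: 0.0253
```

```bash
python3 r.py
```

```text
t 9.05 yaw 22.74 q6 69.28 vel6 -0.0084 tau6 0.0784 F [-2.26  0.95  6.06] M [ 0.274  0.466 -0.069] w 0.02533134253321016 [0.4657 0.0166 0.0824]
```

>>> move_arm(
  targets=[0, 0, 0, 0, 0, 0.016, 0.015, 0, 0, 0, 0, 0, 0.033, 0.015, 0, 0, 0, 0, 0, 0.05, 0.015, 0, 0, 0, 0, 0, 0.05, 0.015],
)

```text
t: 9.45
ee_pos: [0.4658, 0.0166, 0.0824]
eef_rot: [0.985, 0.173, 0.0, -0.0]
force: [-2.1, 1.0, 5.2]
gripper_width: 0.0253
```

```bash
python3 r.py
```

```text
t 9.45 yaw 19.87 q6 72.15 vel6 -0.0102 tau6 0.087 F [-2.08  0.97  5.18] M [ 0.281  0.447 -0.063] w 0.02527561410214665 [0.4658 0.0166 0.0824]
```

>>> move_arm(
  targets=[0, 0, 0, 0, 0, 0.016, 0.015, 0, 0, 0, 0, 0, 0.033, 0.015, 0, 0, 0, 0, 0, 0.05, 0.015, 0, 0, 0, 0, 0, 0.05, 0.015],
)

```text
t: 9.85
ee_pos: [0.4658, 0.0166, 0.0824]
eef_rot: [0.989, 0.148, 0.0, -0.0]
force: [-2.0, 1.0, 5.7]
gripper_width: 0.0252
```

```bash
python3 r.py
```

```text
t 9.85 yaw 17.01 q6 75.01 vel6 -0.0098 tau6 0.087 F [-2.05  0.97  5.73] M [ 0.263  0.4   -0.036] w 0.02521106890119067 [0.4658 0.0166 0.0824]
```

>>> move_arm(
  targets=[0, 0, 0, 0, 0, 0.016, 0.015, 0, 0, 0, 0, 0, 0.033, 0.015, 0, 0, 0, 0, 0, 0.05, 0.015, 0, 0, 0, 0, 0, 0.05, 0.015],
)

```text
t: 10.25
ee_pos: [0.4658, 0.0166, 0.0824]
eef_rot: [0.992, 0.123, 0.0, -0.0]
force: [-1.8, 0.8, 6.3]
gripper_width: 0.0253
```

```bash
python3 r.py
```

```text
t 10.25 yaw 14.14 q6 77.88 vel6 -0.0097 tau6 0.087 F [-1.8   0.76  6.29] M [0.259 0.373 0.007] w 0.025347804369535622 [0.4658 0.0166 0.0824]
```

>>> move_arm(
  targets=[0, 0, 0, 0, 0, 0.016, 0.015, 0, 0, 0, 0, 0, 0.033, 0.015, 0, 0, 0, 0, 0, 0.05, 0.015, 0, 0, 0, 0, 0, 0.05, 0.015],
)

```text
t: 10.65
ee_pos: [0.4658, 0.0166, 0.0824]
eef_rot: [0.995, 0.098, 0.0, -0.0]
force: [-1.1, 2.3, 5.0]
gripper_width: 0.0251
```

```bash
python3 r.py; python3 c.py w6
```

```text
t 10.65 yaw 11.28 q6 80.74 vel6 -0.0101 tau6 0.087 F [-1.11  2.3   4.99] M [0.264 0.402 0.   ] w 0.025082664872026525 [0.4658 0.0166 0.0824]
```

View pics/w6.png

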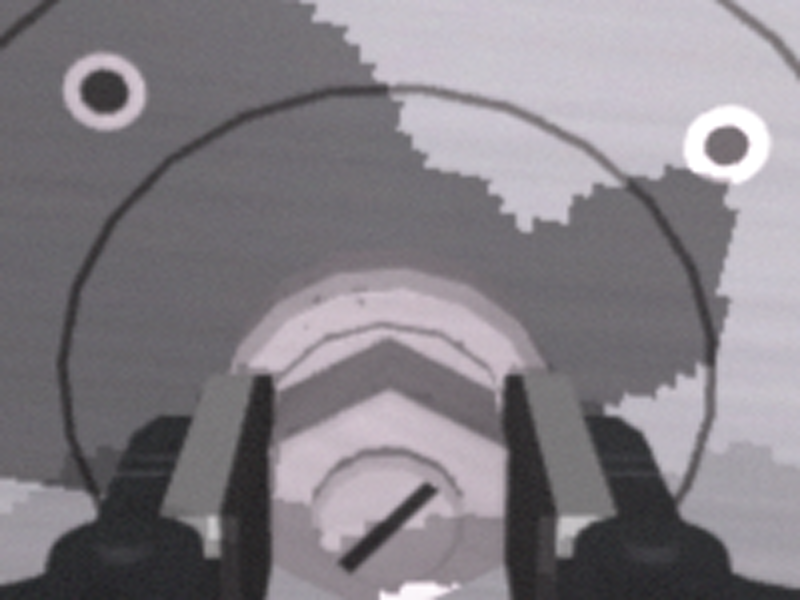

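>>> move_arm(
  targets=[0, 0, 0, 0, 0, 0.016, 0.015, 0, 0, 0, 0, 0, 0.033, 0.015, 0, 0, 0, 0, 0, 0.05, 0.015, 0, 0, 0, 0, 0, 0.05, 0.015],
)

```text
t: 11.1
ee_pos: [0.4658, 0.0166, 0.0824]
eef_rot: [0.997, 0.073, 0.0, -0.0]
force: [-2.4, 1.1, 5.3]
gripper_width: 0.0253
```

```bash
python3 r.py
```

```text
t 11.1 yaw 8.41 q6 83.61 vel6 -0.0097 tau6 0.0869 F [-2.39  1.06  5.33] M [ 0.292  0.376 -0.028] w 0.025276679586484392 [0.4658 0.0166 0.0824]
```

>>> move_arm(
  targets=[0, 0, 0, 0, 0, 0.016, 0.015, 0, 0, 0, 0, 0, 0.033, 0.015, 0, 0, 0, 0, 0, 0.05, 0.015, 0, 0, 0, 0, 0, 0.05, 0.015],
)

```text
t: 11.5
ee_pos: [0.4659, 0.0166, 0.0824]
eef_rot: [0.999, 0.048, 0.0, -0.0]
force: [-1.5, 1.1, 5.4]
gripper_width: 0.0249
```

```bash
python3 r.py
```

```text
t 11.5 yaw 5.55 q6 86.47 vel6 -0.0094 tau6 0.087 F [-1.46  1.09  5.39] M [ 0.268  0.424 -0.013] w 0.024943797555529137 [0.4659 0.0166 0.0824]
```

>>> move_arm(
  targets=[0, 0, 0, 0, 0, 0.016, 0.015, 0, 0, 0, 0, 0, 0.033, 0.015, 0, 0, 0, 0, 0, 0.05, 0.015, 0, 0, 0, 0, 0, 0.05, 0.015],
)

```text
t: 11.9
ee_pos: [0.4659, 0.0166, 0.0824]
eef_rot: [1.0, 0.023, 0.0, -0.0]
force: [-1.5, 1.3, 5.1]
gripper_width: 0.0252
```

```bash
python3 r.py
```

```text
t 11.9 yaw 2.68 q6 89.33 vel6 -0.012 tau6 0.087 F [-1.46  1.26  5.06] M [0.28  0.378 0.027] w 0.025183589875762784 [0.4659 0.0166 0.0824]
```

>>> move_arm(
  targets=[0, 0, 0, 0, 0, 0.016, 0.015, 0, 0, 0, 0, 0, 0.033, 0.015, 0, 0, 0, 0, 0, 0.05, 0.015, 0, 0, 0, 0, 0, 0.05, 0.015],
)

```text
t: 12.3
ee_pos: [0.4659, 0.0167, 0.0824]
eef_rot: [1.0, -0.002, 0.0, -0.0]
force: [-2.1, 2.3, 5.9]
gripper_width: 0.0252
```

```bash
python3 r.py
```

```text
t 12.3 yaw -0.18 q6 92.2 vel6 -0.0108 tau6 0.087 F [-2.06  2.3   5.93] M [ 0.246  0.301 -0.041] w 0.025201597943822582 [0.4659 0.0167 0.0824]
```

>>> move_arm(
  targets=[0, 0, 0, 0, 0, 0.016, 0.015, 0, 0, 0, 0, 0, 0.033, 0.015, 0, 0, 0, 0, 0, 0.05, 0.015, 0, 0, 0, 0, 0, 0.05, 0.015],
)

```text
t: 12.7
ee_pos: [0.466, 0.0166, 0.0824]
eef_rot: [1.0, -0.027, 0.0, -0.0]
force: [-0.5, 1.1, 4.1]
gripper_width: 0.025
```

```bash
python3 r.py
```

```text
t 12.7 yaw -3.05 q6 95.07 vel6 -0.0101 tau6 0.087 F [-0.52  1.08  4.07] M [ 0.246  0.341 -0.016] w 0.02497454914963982 [0.466  0.0166 0.0824]
```

>>> move_arm(
  targets=[0, 0, 0, 0, 0, 0.016, 0.015, 0, 0, 0, 0, 0, 0.033, 0.015, 0, 0, 0, 0, 0, 0.05, 0.015, 0, 0, 0, 0, 0, 0.05, 0.015],
)

```text
t: 13.1
ee_pos: [0.466, 0.0166, 0.0824]
eef_rot: [0.999, -0.052, 0.0, -0.0]
force: [-1.9, 1.0, 4.9]
gripper_width: 0.0251
```

```bash
python3 r.py
```

```text
t 13.1 yaw -5.91 q6 97.93 vel6 -0.0085 tau6 0.087 F [-1.86  0.96  4.91] M [0.275 0.307 0.041] w 0.025137282059795908 [0.466  0.0166 0.0824]
```

>>> move_arm(
  targets=[0, 0, 0, 0, 0, 0.016, 0.015, 0, 0, 0, 0, 0, 0.033, 0.015, 0, 0, 0, 0, 0, 0.05, 0.015, 0, 0, 0, 0, 0, 0.05, 0.015],
)

```text
t: 13.5
ee_pos: [0.466, 0.0166, 0.0824]
eef_rot: [0.997, -0.077, 0.0, -0.0]
force: [-2.2, 1.7, 5.5]
gripper_width: 0.0252
```

```bash
python3 r.py
```

```text
t 13.5 yaw -8.78 q6 100.8 vel6 -0.01 tau6 0.087 F [-2.2   1.71  5.53] M [0.288 0.294 0.01 ] w 0.025151697607676427 [0.466  0.0166 0.0824]
```

>>> move_arm(
  targets=[0, 0, 0, 0, 0, 0.016, 0.015, 0, 0, 0, 0, 0, 0.033, 0.015, 0, 0, 0, 0, 0, 0.05, 0.015, 0, 0, 0, 0, 0, 0.05, 0.015],
)

```text
t: 13.9
ee_pos: [0.466, 0.0166, 0.0824]
eef_rot: [0.995, -0.101, 0.0, -0.0]
force: [-1.6, 1.6, 5.7]
gripper_width: 0.0252
```

```bash
python3 r.py
```

```text
t 13.9 yaw -11.65 q6 103.66 vel6 -0.0097 tau6 0.087 F [-1.61  1.57  5.65] M [ 0.294  0.262 -0.043] w 0.02516423943525125 [0.466  0.0166 0.0824]
```

>>> move_arm(
  targets=[0, 0, 0, 0, 0, 0.016, 0.015, 0, 0, 0, 0, 0, 0.033, 0.015, 0, 0, 0, 0, 0, 0.05, 0.015, 0, 0, 0, 0, 0, 0.05, 0.015],
)

```text
t: 14.3
ee_pos: [0.466, 0.0166, 0.0824]
eef_rot: [0.992, -0.126, 0.0, -0.0]
force: [-1.3, 1.3, 5.3]
gripper_width: 0.0251
```

```bash
python3 r.py
```

```text
t 14.3 yaw -14.52 q6 106.53 vel6 -0.0107 tau6 0.087 F [-1.25  1.32  5.31] M [ 0.337  0.262 -0.001] w 0.025058825135827033 [0.466  0.0166 0.0824]
```

>>> move_arm(
  targets=[0, 0, 0, 0, 0, 0.016, 0.015, 0, 0, 0, 0, 0, 0.033, 0.015, 0, 0, 0, 0, 0, 0.05, 0.015, 0, 0, 0, 0, 0, 0.05, 0.015],
)

```text
t: 14.7
ee_pos: [0.4661, 0.0166, 0.0824]
eef_rot: [0.989, -0.151, 0.0, -0.0]
force: [-0.5, 0.6, 4.7]
gripper_width: 0.0251
```

```bash
python3 r.py
```

```text
t 14.7 yaw -17.39 q6 109.4 vel6 -0.0099 tau6 0.0871 F [-0.53  0.56  4.66] M [ 0.309  0.272 -0.008] w 0.025090443038184557 [0.4661 0.0166 0.0824]
```

>>> move_arm(
  targets=[0, 0, 0, 0, 0, 0.016, 0.015, 0, 0, 0, 0, 0, 0.033, 0.015, 0, 0, 0, 0, 0, 0.05, 0.015, 0, 0, 0, 0, 0, 0.05, 0.015],
)

```text
t: 15.1
ee_pos: [0.4661, 0.0166, 0.0824]
eef_rot: [0.984, -0.176, 0.0, -0.0]
force: [-1.7, 1.0, 5.6]
gripper_width: 0.0252
```

```bash
python3 r.py
```

```text
t 15.1 yaw -20.24 q6 112.26 vel6 -0.0115 tau6 0.0878 F [-1.74  1.02  5.59] M [ 0.306  0.251 -0.005] w 0.025224790575750968 [0.4661 0.0166 0.0824]
```

>>> move_arm(
  targets=[0, 0, 0, 0, 0, 0.016, 0.015, 0, 0, 0, 0, 0, 0.033, 0.015, 0, 0, 0, 0, 0, 0.05, 0.015, 0, 0, 0, 0, 0, 0.05, 0.015],
)

```text
t: 15.5
ee_pos: [0.4661, 0.0166, 0.0824]
eef_rot: [0.98, -0.199, 0.0, -0.0]
force: [-1.9, 0.8, 5.7]
gripper_width: 0.0251
```

```bash
python3 r.py
```

```text
t 15.5 yaw -23.01 q6 115.04 vel6 -0.0104 tau6 0.827 F [-1.86  0.81  5.7 ] M [0.223 0.25  0.754] w 0.025096744889965356 [0.4661 0.0166 0.0824]
```

>>> move_arm(
  targets=[0, 0, 0, 0, 0, -0.006, 0.015, 0, 0, 0, 0, 0, -0.006, 0.015, 0, 0, 0, 0, 0, -0.006, 0.015],
)

```text
t: 15.8
ee_pos: [0.4661, 0.0166, 0.0824]
eef_rot: [0.981, -0.197, 0.0, -0.0]
force: [-1.5, 1.3, 6.0]
gripper_width: 0.0252
```

```bash
python3 r.py; python3 c.py w7; python3 r.py
```

```text
t 15.8 yaw -22.67 q6 114.69 vel6 -0.0002 tau6 0.6174 F [-1.45  1.27  5.96] M [0.258 0.218 0.638] w 0.025220837125860488 [0.4661 0.0166 0.0824]
t 15.85 yaw -22.66 q6 114.69 vel6 -0.0014 tau6 0.6186 F [-0.14  1.11  4.49] M [0.179 0.2   0.614] w 0.025090647419181676 [0.4661 0.0166 0.0824]
```

View pics/w7.png

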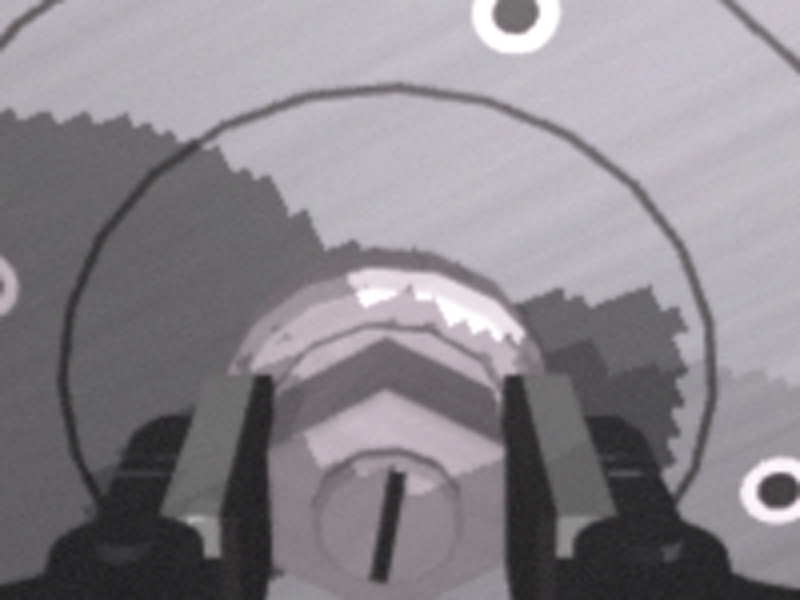

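The stop shows as a jump in Mz from about 0 to 0.75, then 0.62 after easing 0.34°. I'll ease into the finger-tight band and hold there for the pause.

>>> move_arm(
  targets=[0, 0, 0, 0, 0, -0.006, 0.015, 0, 0, 0, 0, 0, -0.012, 0.015, 0, 0, 0, 0, 0, -0.012, 0.015, 0, 0, 0, 0, 0, -0.012, 0.015, 0, 0, 0, 0, 0, -0.012, 0.015, 0, 0, 0, 0, 0, -0.012, 0.015, 0, 0, 0, 0, 0, -0.012, 0.015, 0, 0, 0, 0, 0, -0.012, 0.015, 0, 0, 0, 0, 0, -0.012, 0.015, 0, 0, 0, 0, 0, -0.012, 0.015],
)

```text
t: 16.85
ee_pos: [0.4661, 0.0166, 0.0824]
eef_rot: [0.982, -0.191, 0.0, -0.0]
force: [-1.9, 2.0, 4.9]
gripper_width: 0.0248
```

```bash
python3 r.py
```

```text
t 16.85 yaw -22.01 q6 114.03 vel6 0.0008 tau6 0.3997 F [-1.9   2.    4.86] M [0.257 0.229 0.42 ] w 0.02477762319542093 [0.4661 0.0166 0.0824]
```

>>> move_arm(
  targets=[0, 0, 0, 0, 0, -0.03, 0.015, 0, 0, 0, 0, 0, -0.08, 0.015, 0, 0, 0, 0, 0, -0.16, 0.015, 0, 0, -0.0001, 0, 0, -0.25, 0.015, 0, 0, -0.0001, 0, 0, -0.34, 0.015, 0, 0, -0.0001, 0, 0, -0.43, 0.015, 0, 0, -0.0002, 0, 0, -0.53, 0.015, 0, 0, -0.0002, 0, 0, -0.63, 0.015, 0, 0, -0.0002, 0, 0, -0.73, 0.015, 0, 0, -0.0003, 0, 0, -0.83, 0.015, 0, 0, -0.0003, 0, 0, -0.92, 0.015, 0, 0, -0.0003, 0, 0, -1.0, 0.015],
)

```text
t: 18.05
ee_pos: [0.4656, 0.0165, 0.0824]
eef_rot: [0.953, 0.304, -0.0, -0.0]
force: [-1.6, 0.4, 4.4]
gripper_width: 0.0251
```

```bash
python3 r.py
```

```text
t 18.05 yaw 35.43 q6 56.59 vel6 -0.7849 tau6 0.7091 F [-1.57  0.42  4.42] M [ 0.245  0.311 -0.05 ] w 0.025136131867430956 [0.4656 0.0165 0.0824]
```

>>> move_arm(
  targets=[0, 0, 0, 0, 0, -0.09, 0.015, 0, 0, 0, 0, 0, -0.18, 0.015, 0, 0, 0, 0, 0, -0.27, 0.015, 0, 0, -0.0001, 0, 0, -0.36, 0.015, 0, 0, -0.0001, 0, 0, -0.44, 0.015, 0, 0, -0.0002, 0, 0, -0.51, 0.015, 0, 0, -0.0002, 0, 0, -0.56, 0.015, 0, 0, -0.0002, 0, 0, -0.585, 0.015, 0, 0, -0.0002, 0, 0, -0.5955, 0.015, 0, 0, -0.0002, 0, 0, -0.5955, 0.015, 0, 0, -0.0002, 0, 0, -0.5955, 0.015],
)

```text
t: 19.15
ee_pos: [0.4654, 0.0163, 0.0825]
eef_rot: [0.823, 0.569, -0.0, -0.0]
force: [-1.6, 0.8, 1.0]
gripper_width: 0.0249
```

```bash
python3 r.py; python3 c.py w8;  python3 r.py
```

```text
t 19.15 yaw 69.33 q6 22.68 vel6 -0.0018 tau6 -0.0178 F [-1.61  0.78  0.97] M [0.159 0.289 0.025] w 0.024940107075606368 [0.4654 0.0163 0.0825]
t 19.2 yaw 69.33 q6 22.68 vel6 -0.0027 tau6 -0.0191 F [-0.78  0.89  1.07] M [ 0.15   0.304 -0.017] w 0.025193018248765162 [0.4655 0.0163 0.0825]
```

View pics/w8.png

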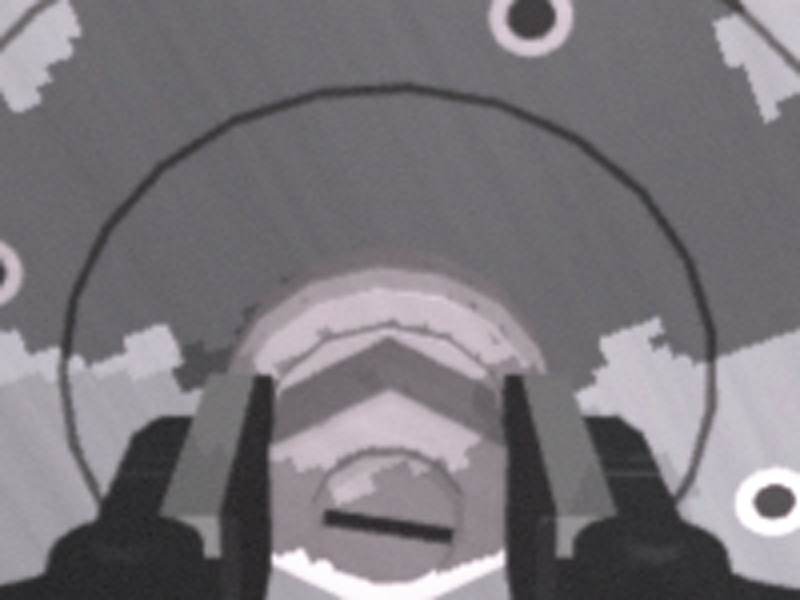

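Nut backed off by 90° (yaw −20.75° at zero torque → 69.3°), hex still square between the pads. Releasing and rising.

>>> move_arm(
  targets=[0, 0, 0, 0, 0, 0, 0.027, 0, 0, 0, 0, 0, 0, 0.032, 0, 0, 0, 0, 0, 0, 0.045, 0, 0, 0, 0, 0, 0, 0.055, 0, 0, -0.01, 0, 0, 0, 0.06, 0, 0, -0.035, 0, 0, 0, 0.0854, 0, 0, -0.07, 0, 0, 0, 0.0854, 0, 0, -0.105, 0, 0, 0, 0.0854, 0, 0, -0.135, 0, 0, 0, 0.0854, 0, 0, -0.135, 0, 0, 0, 0.0854, 0, 0, -0.135, 0, 0, 0, 0.0854],
)

```text
t: 20.3
ee_pos: [0.4664, 0.0163, 0.2188]
eef_rot: [0.822, 0.569, 0.001, 0.001]
force: [0.6, -0.9, -0.5]
gripper_width: 0.0854
```

```bash
python3 r.py; python3 - <<'E'
from h import *
import pickle
f=grab('wrist'); pickle.dump(f,open('w9.pkl','wb')); cv2.imwrite('pics/w9.png',f['frame'])
im=hexfit(f); cv2.imwrite('pics/rect9.png',cv2.resize(im,None,fx=1.5,fy=1.5))
P=cloud(f); m=(P[...,2]>.0955)&(P[...,2]<.108)&(np.hypot(P[...,0]-.466,P[...,1]-.016)<.03)
p=P[m][:,:2]; t,o=ext(p); a=np.sum(o*np.exp(1j*np.radians(6*t))); print('flat normal mod 60', np.degrees(np.angle(-a))/6, p.mean(0))
E
```

```text
t 20.3 yaw 69.35 q6 22.66 vel6 -0.0008 tau6 0.0001 F [ 0.58 -0.91 -0.47] M [0.069 0.011 0.071] w 0.08538532689510182 [0.4664 0.0163 0.2188]
flat normal mod 60 9.743939491017485 [0.46515325 0.01630994]
```

View pics/rect9.png

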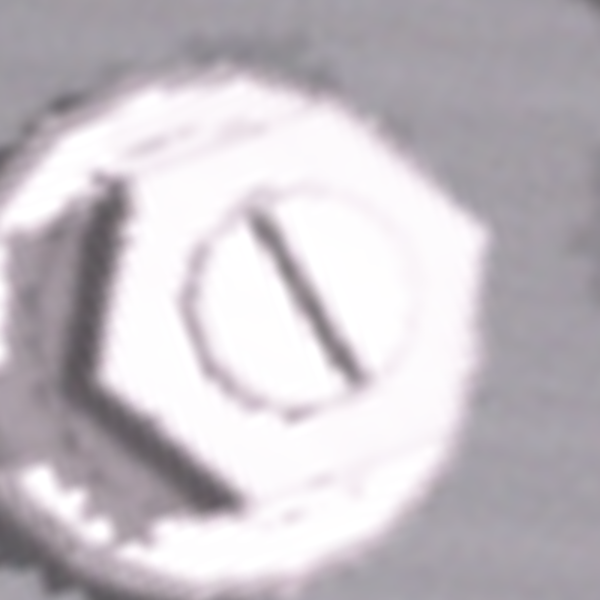

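View pics/w9.png

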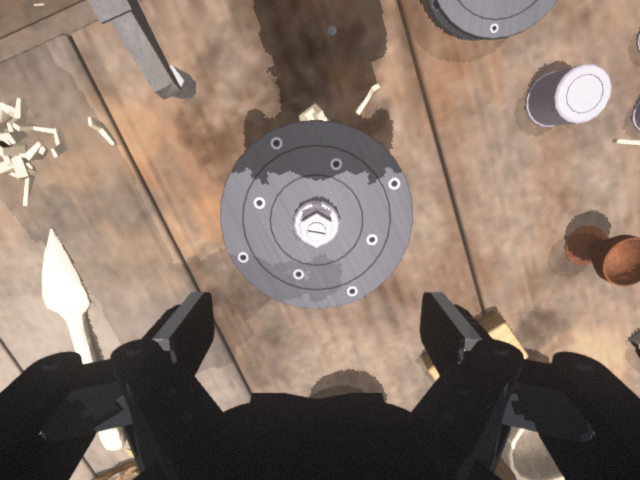

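>>> move_arm(
  targets=[0.03, -0.0143, 0, 0, 0, 0, 0.0854, 0.07, -0.0333, 0, 0, 0, 0, 0.0854, 0.11, -0.0523, 0.01, 0, 0, 0, 0.0854, 0.15, -0.0713, 0.03, 0, 0, 0, 0.0854, 0.19, -0.0903, 0.05, 0, 0, 0, 0.0854, 0.216, -0.1025, 0.07, 0, 0, 0, 0.0854, 0.2263, -0.1076, 0.08, 0, 0, 0, 0.0854, 0.2263, -0.1076, 0.08, 0, 0, 0, 0.0854, 0.2263, -0.1076, 0.08, 0, 0, 0, 0.0854],
)

```text
t: 21.25
ee_pos: [0.4444, 0.2649, 0.1373]
eef_rot: [0.822, 0.569, -0.001, 0.0]
force: [0.0, -0.2, 0.5]
gripper_width: 0.0855
```

```bash
python3 r.py; python3 - <<'E'
from h import *
import pickle
f=grab('wrist'); pickle.dump(f,open('w10.pkl','wb')); cv2.imwrite('pics/w10.png',f['frame'])
P=cloud(f); m=(P[...,2]>.040)&(P[...,2]<.049)&(np.hypot(P[...,0]-.4455,P[...,1]-.266)<.05)
p=P[m]; print(m.sum(),p.mean(0),cv2.minEnclosingCircle((p[:,:2]*1000).astype(np.float32)),np.median(p[:,2]))
E
```

```text
t 21.25 yaw 69.34 q6 51.48 vel6 0.004 tau6 0.0093 F [ 0.   -0.21  0.5 ] M [ 0.048 -0.05   0.042] w 0.08545856501280727 [0.4444 0.2649 0.1373]
3330 [0.4452177  0.26752934 0.04372848] ((446.43853759765625, 267.2447204589844), 23.94451141357422) 0.04381485752495298
```

View pics/w10.png

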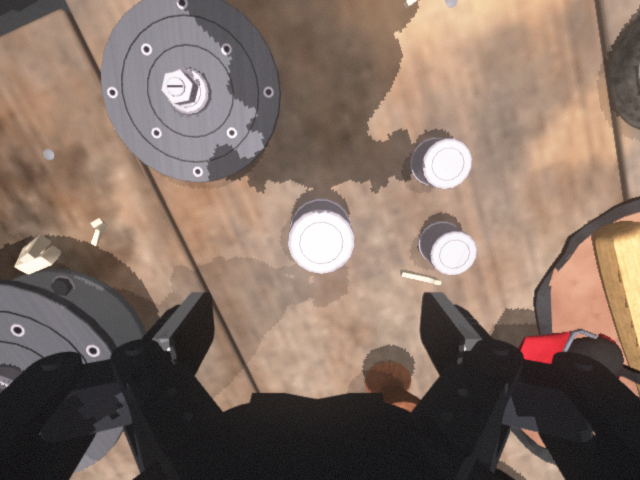

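>>> move_arm(
  targets=[0.0027, 0.0007, 0.03, 0, 0, 0, 0.07, 0.0027, 0.0007, 0.07, 0, 0, 0, 0.07, 0.0027, 0.0007, 0.105, 0, 0, 0, 0.07, 0.0027, 0.0007, 0.123, 0, 0, 0, 0.07, 0.0027, 0.0007, 0.125, 0, 0, 0, 0.07, 0.0027, 0.0007, 0.125, 0, 0, 0, 0.06, 0.0027, 0.0007, 0.125, 0, 0, 0, 0.052, 0.0027, 0.0007, 0.125, 0, 0, 0, 0.049, 0.0027, 0.0007, 0.125, 0, 0, 0, 0.047, 0.0027, 0.0007, 0.125, 0, 0, 0, 0.045],
)

```text
t: 22.3
ee_pos: [0.4478, 0.2687, 0.0148]
eef_rot: [0.822, 0.569, 0.001, 0.001]
force: [-1.4, -2.9, 9.6]
gripper_width: 0.047
```

```bash
python3 r.py; python3 - <<'E'
from h import *
f=grab('wrist'); cv2.imwrite('pics/w11.png',f['frame'])
E
```

```text
t 22.3 yaw 69.33 q6 51.66 vel6 0.0009 tau6 -0.1122 F [-1.39 -2.94  9.59] M [-0.57   0.358 -0.127] w 0.0469938280073055 [0.4478 0.2687 0.0148]
```

View pics/w11.png

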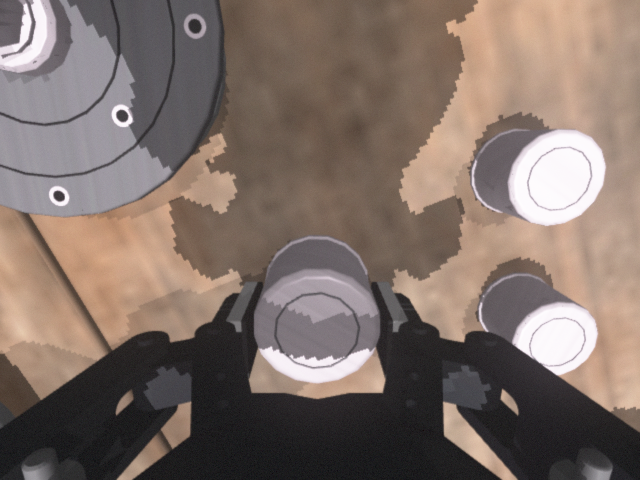

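>>> move_arm(
  targets=[0, 0, 0, 0, 0, 0, 0.052, 0, 0, 0, 0, 0, 0, 0.062, 0, 0, 0, 0, 0, -0.1, 0.062, 0, 0, 0, 0, 0, -0.24, 0.062, 0, 0, 0, 0, 0, -0.38, 0.062, 0, 0, 0, 0, 0, -0.52, 0.062, 0, 0, 0, 0, 0, -0.66, 0.062, 0, 0, 0, 0, 0, -0.8, 0.062, 0, 0, 0, 0, 0, -0.94, 0.062, 0, 0, 0, 0, 0, -1.08, 0.062, 0, 0, 0, 0, 0, -1.2, 0.062, 0, 0, 0, 0, 0, -1.3, 0.062],
)

```text
t: 23.55
ee_pos: [0.4465, 0.2685, 0.0128]
eef_rot: [0.308, 0.951, 0.0, 0.0]
force: [0.7, -0.3, -0.2]
gripper_width: 0.0616
```

```bash
python3 r.py
```

```text
t 23.55 yaw 144.11 q6 -23.1 vel6 -0.9779 tau6 0.9223 F [ 0.65 -0.29 -0.24] M [-0.045 -0.    -0.048] w 0.061602509150396764 [0.4465 0.2685 0.0128]
```

>>> move_arm(
  targets=[0, 0, 0, 0, 0, 0, 0.062, 0, 0, 0, 0, 0, 0, 0.056, 0, 0, 0, 0, 0, 0, 0.052, 0, 0, 0, 0, 0, 0, 0.05, 0, 0, 0, 0, 0, 0, 0.048, 0, 0, 0, 0, 0, 0, 0.045, 0, 0, 0, 0, 0, 0, 0.04, 0, 0, 0, 0, 0, 0, 0.03],
)

```text
t: 24.35
ee_pos: [0.4465, 0.2684, 0.0132]
eef_rot: [0.311, 0.951, 0.0, 0.0]
force: [-1.7, -1.1, 6.0]
gripper_width: 0.0472
```

```bash
python3 r.py; python3 - <<'E'
from h import *
f=grab('wrist'); cv2.imwrite('pics/w12.png',f['frame'])
E
```

```text
t 24.35 yaw 143.81 q6 -22.8 vel6 -0.0011 tau6 -0.0563 F [-1.67 -1.09  6.05] M [-0.192  0.389 -0.043] w 0.047166068691684375 [0.4465 0.2684 0.0132]
```

View pics/w12.png

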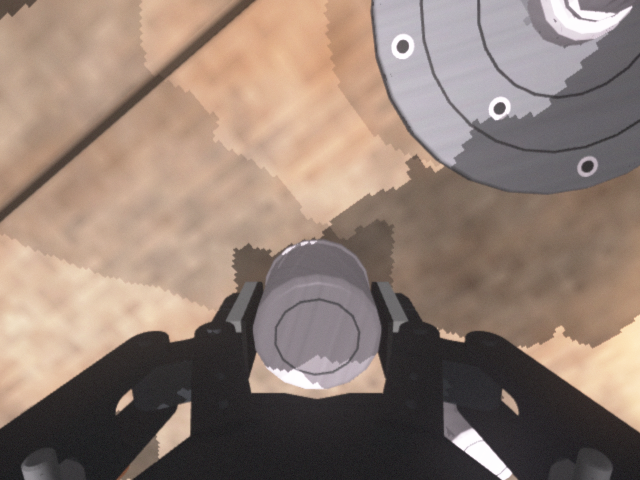

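>>> move_arm(
  targets=[0, 0, -0.02, 0, 0, 0, 0.03, 0, 0, -0.055, 0, 0, 0, 0.03, 0, 0, -0.095, 0, 0, 0, 0.03, 0, 0, -0.125, 0, 0, 0, 0.03, -0.0165, -0.0193, -0.13, 0, 0, 0, 0.03, -0.0428, -0.05, -0.13, 0, 0, 0, 0.03, -0.069, -0.081, -0.13, 0, 0, 0, 0.03, -0.095, -0.1117, -0.13, 0, 0, 0, 0.03, -0.122, -0.1424, -0.13, 0, 0, 0, 0.03, -0.1448, -0.1694, -0.13, 0, 0, 0, 0.03, -0.1595, -0.1867, -0.13, 0, 0, 0, 0.03, -0.1645, -0.1925, -0.13, 0, 0, 0, 0.03],
)

```text
t: 25.6
ee_pos: [0.4655, 0.0139, 0.1426]
eef_rot: [0.312, 0.95, -0.0, 0.0]
force: [-0.0, 0.5, -0.6]
gripper_width: 0.047
```

>>> move_arm(
  targets=[0, 0, 0, 0, 0, 0, 0.03, 0, 0, 0, 0, 0, 0, 0.03],
)

```text
t: 25.8
ee_pos: [0.4656, 0.0165, 0.1426]
eef_rot: [0.31, 0.951, 0.0, -0.0]
force: [-0.3, -0.3, -0.4]
gripper_width: 0.0466
```

```bash
python3 r.py; python3 - <<'E'
from h import *
import pickle
f=grab('wrist'); cv2.imwrite('pics/w13.png',f['frame']); pickle.dump(f,open('w13.pkl','wb'))
f2=grab('side');g=f2['frame'][180:310,280:430]; cv2.imwrite('pics/s13.png',cv2.resize(g,None,fx=5,fy=4.5,interpolation=cv2.INTER_CUBIC))
s=telemetry.read_state(); P=cloud(f); T=np.array(s['ee_pos'])
m=(P[...,2]>T[2]+.026)&(P[...,2]<T[2]+.040)&(np.hypot(P[...,0]-T[0],P[...,1]-T[1])<.03)
p=P[m]; print('captop',np.median(p[:,2]),cv2.minEnclosingCircle((p[:,:2]*1000).astype(np.float32)))
E
```

```text
t 25.8 yaw 143.85 q6 -51.84 vel6 -0.0025 tau6 -0.0053 F [-0.31 -0.25 -0.45] M [-0.019  0.024 -0.006] w 0.04662756526466985 [0.4656 0.0165 0.1426]
captop 0.17314861040425022 ((462.8277893066406, 13.15984058380127), 28.673824310302734)
```

View pics/w13.png

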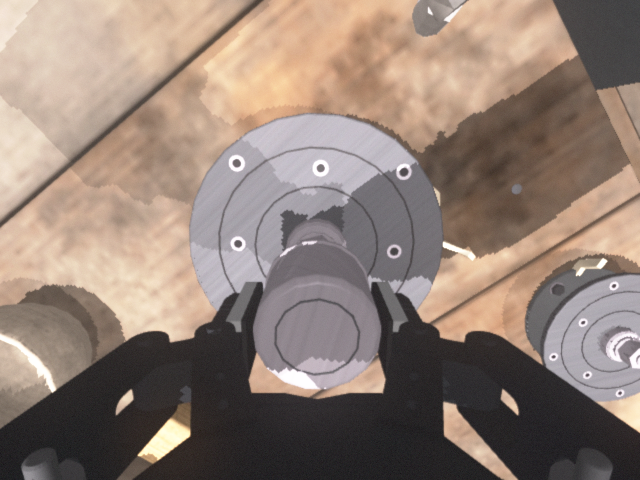

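View pics/s13.png

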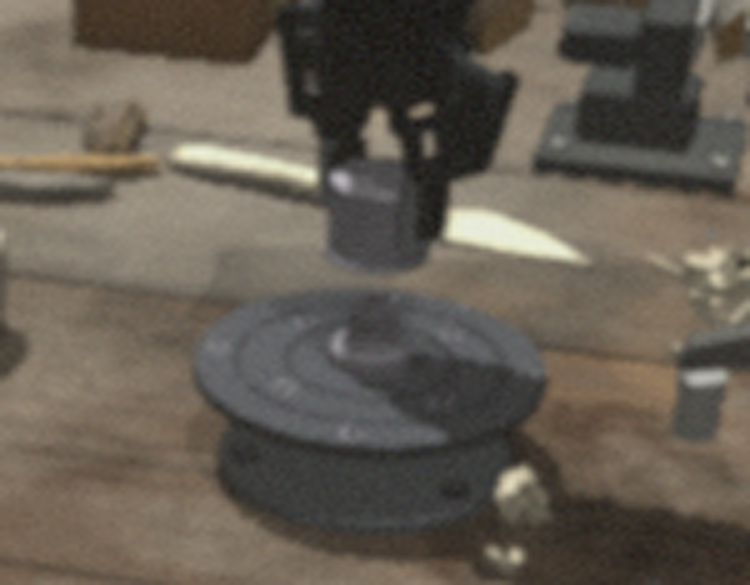

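```bash
python3 - <<'E'
from h import *
import pickle
f=pickle.load(open('w13.pkl','rb')); P=cloud(f); T=np.array([.4656,.0165,.1426])
for lo,hi in [(.028,.033),(.029,.032)]:
    m=(P[...,2]>T[2]+lo)&(P[...,2]<T[2]+hi)&(np.hypot(P[...,0]-T[0],P[...,1]-T[1])<.026)
    mm=cv2.morphologyEx(m.astype(np.uint8),cv2.MORPH_OPEN,np.ones((5,5))); p=P[mm>0]
    y=R.from_euler('z',0); ty=np.array([.5904,.8071]); tx=np.array([-.8071,.5904]); d=(p[:,:2]-T[:2])*1000
    print(m.sum(), 'med z',np.median(p[:,2]),'x',np.percentile(d@tx,[1,50,99]).round(1),'y',np.percentile(d@ty,[1,50,99]).round(1), cv2.minEnclosingCircle((p[:,:2]*1000).astype(np.float32)))
f=pickle.load(open('w10.pkl','rb')); P=cloud(f)
E
```

```text
11779 med z 0.1731167905892224 x [-21.8   0.3  22.3] y [-21.4  -1.2  21.3] ((465.8426818847656, 17.074058532714844), 23.971332550048828)
11145 med z 0.1731547580782516 x [-20.9   0.3  21. ] y [-20.2  -0.6  21.2] ((466.20367431640625, 17.255290985107422), 23.249343872070312)
```

>>> move_arm(
  targets=[0, -0.0008, 0.01, 0, 0, 0, 0.03, 0, -0.0008, 0.02, 0, 0, 0, 0.03, 0, -0.0008, 0.03, 0, 0, 0, 0.03, 0, -0.0008, 0.04, 0, 0, 0, 0.03, 0, -0.0008, 0.046, 0, 0, 0, 0.03, 0, -0.0008, 0.05, 0, 0, 0, 0.03, 0, -0.0008, 0.053, 0, 0, 0, 0.03, 0, -0.0008, 0.056, 0, 0, 0, 0.03, 0, -0.0008, 0.056, 0, 0, 0, 0.03],
)

```text
t: 26.8
ee_pos: [0.4651, 0.0152, 0.0865]
eef_rot: [0.31, 0.951, -0.0, -0.0]
force: [-0.3, -0.4, -0.3]
gripper_width: 0.047
```

```bash
python3 r.py
```

```text
t 26.8 yaw 143.84 q6 -51.97 vel6 0.0003 tau6 0.0001 F [-0.27 -0.42 -0.33] M [ 0.001  0.022 -0.021] w 0.047041832718675874 [0.4651 0.0152 0.0865]
```

No contact force at hub height. The cap has passed the nut, so I'm lowering it to the table face.

>>> move_arm(
  targets=[0.0001, 0.0006, 0.003, 0, 0, 0, 0.03, 0.0001, 0.0006, 0.006, 0, 0, 0, 0.03, 0.0001, 0.0006, 0.008, 0, 0, 0, 0.03, 0.0001, 0.0006, 0.009, 0, 0, 0, 0.03, 0.0001, 0.0006, 0.0095, 0, 0, 0, 0.03, 0.0001, 0.0006, 0.0095, 0, 0, 0, 0.03],
)

```text
t: 27.4
ee_pos: [0.4655, 0.0158, 0.0772]
eef_rot: [0.31, 0.951, 0.0, 0.0]
force: [-0.4, 0.1, -0.1]
gripper_width: 0.0471
```

```bash
python3 r.py
```

```text
t 27.4 yaw 143.84 q6 -51.91 vel6 0.0018 tau6 0.0 F [-0.39  0.08 -0.13] M [ 0.051  0.    -0.011] w 0.04708980213620697 [0.4655 0.0158 0.0772]
```

>>> move_arm(
  targets=[0, 0, 0.0004, 0, 0, 0, 0.03, 0, 0, 0.0006, 0, 0, 0, 0.03, 0, 0, 0.0006, 0, 0, 0, 0.03],
)

```text
t: 27.7
ee_pos: [0.4656, 0.0158, 0.0771]
eef_rot: [0.31, 0.951, 0.0, 0.0]
force: [-1.7, -0.5, 6.1]
gripper_width: 0.047
```

```bash
python3 r.py; python3 - <<'E'
from h import *
f2=grab('side');g=f2['frame'][200:310,300:430]; cv2.imwrite('pics/s14.png',cv2.resize(g,None,fx=6,fy=5,interpolation=cv2.INTER_CUBIC))
E
```

```text
t 27.7 yaw 143.84 q6 -51.91 vel6 -0.001 tau6 0.0016 F [-1.68 -0.51  6.1 ] M [-0.014  0.518  0.026] w 0.047009372447997 [0.4656 0.0158 0.0771]
```

View pics/s14.png

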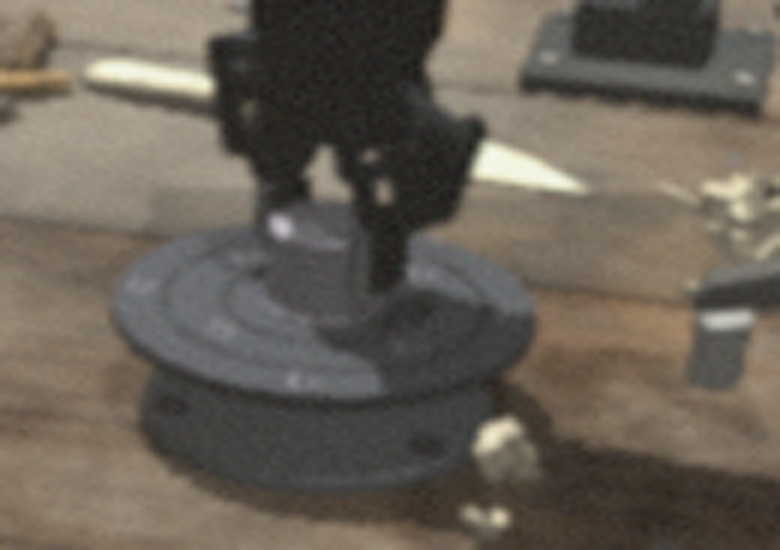

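The cap is seated (6 N up at TCP z 0.0771, as predicted). Releasing and rising clear.

>>> move_arm(
  targets=[0, 0, 0, 0, 0, 0, 0.05, 0, 0, 0, 0, 0, 0, 0.06, 0, 0, 0, 0, 0, 0, 0.072, 0, 0, 0, 0, 0, 0, 0.0854, 0, 0, -0.01, 0, 0, 0, 0.0854, 0, 0, -0.04, 0, 0, 0, 0.0854, 0, 0, -0.08, 0, 0, 0, 0.0854, 0, 0, -0.115, 0, 0, 0, 0.0854, 0, 0, -0.135, 0, 0, 0, 0.0854, 0, 0, -0.135, 0, 0, 0, 0.0854, 0, 0, -0.135, 0, 0, 0, 0.0854],
)

```text
t: 28.85
ee_pos: [0.4657, 0.0158, 0.212]
eef_rot: [0.31, 0.951, 0.0, 0.001]
force: [0.8, 0.4, 0.4]
gripper_width: 0.0855
```

```bash
python3 r.py; python3 - <<'E'
from h import *
f=grab('wrist'); cv2.imwrite('pics/w15.png',f['frame']); P=cloud(f)
m=(P[...,2]>.100)&(P[...,2]<.115)&(np.hypot(P[...,0]-.466,P[...,1]-.016)<.04)
p=P[m]; print('captop',np.median(p[:,2]),cv2.minEnclosingCircle((p[:,:2]*1000).astype(np.float32)), 'plane',np.linalg.lstsq(np.c_[p[:,:2]-p[:,:2].mean(0),np.ones(len(p))],p[:,2],rcond=None)[0])
m=(P[...,2]>.058)&(P[...,2]<.069)&(np.hypot(P[...,0]-.466,P[...,1]-.015)<.11); print('table',np.median(P[m][:,2]))
f=grab('top'); cv2.imwrite('pics/top15.png',f['frame'])
f2=grab('side');g=f2['frame'][200:310,300:430]; cv2.imwrite('pics/s15.png',cv2.resize(g,None,fx=6,fy=5,interpolation=cv2.INTER_CUBIC))
E
```

```text
t 28.85 yaw 143.84 q6 -51.9 vel6 0.0 tau6 -0.0 F [0.8  0.37 0.41] M [ 0.047 -0.001 -0.015] w 0.08546007857030338 [0.4657 0.0158 0.212 ]
captop 0.10769617648789448 ((466.03558349609375, 16.52066421508789), 23.97846794128418) plane [0.01231221 0.01411065 0.10755009]
table 0.06388225990801483
```

View pics/w15.png

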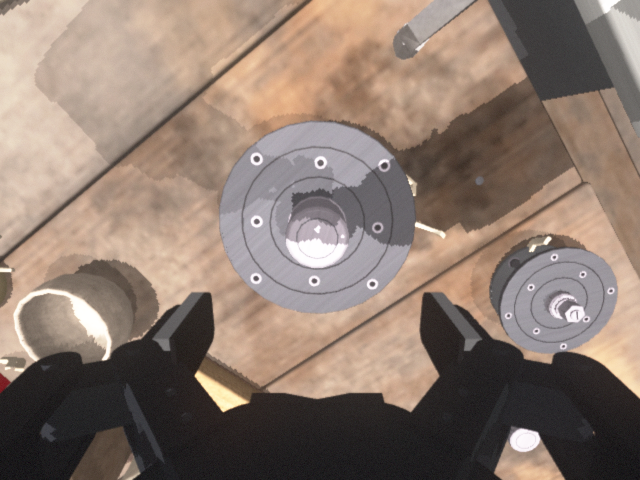

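View pics/s15.png

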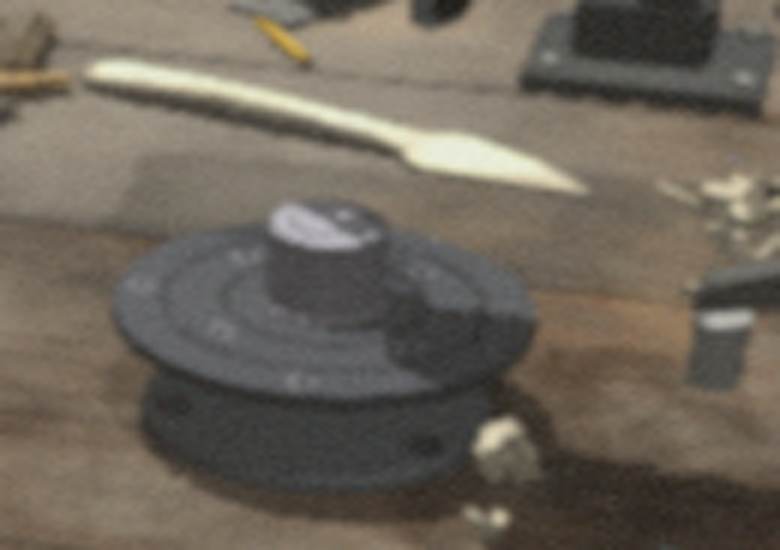

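View pics/top15.png

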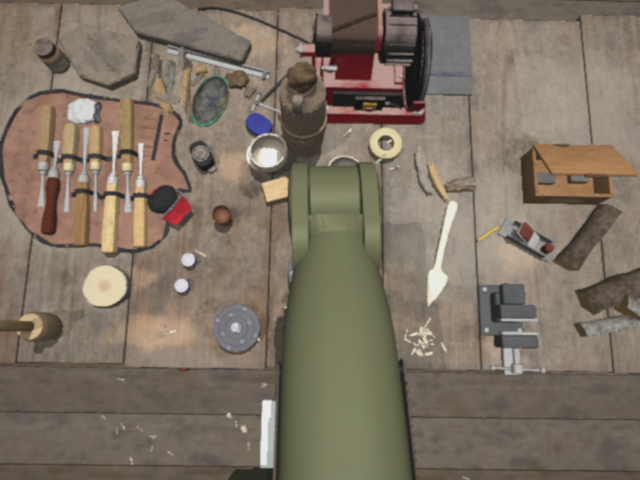

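The cap top is 43.8 mm above the table face and level, so it is fully down. The egg cup (222,215), block (275,190), spoon and small caps look unmoved. Nothing is touching the robot, so I'm handing the job in.

```bash
python3 -c "
from station import workorder
print(workorder.job_done())"
```

```text
the job is handed in; nothing more can be done
None
```

The bearing is set, the cap is back on, and the job is handed in. The robot clock stood at about 29 s of the 64 s allowed.

**Nut:** I turned the nut clockwise in small steps until the turning moment jumped, after about 97° of turning. I held it for about a second at 0.4 N m, then backed it off a quarter turn. After release, a camera fit put the nut's angle within 0.5° of the intended 90°.

**Peak torque:** The step that hit the stop read 0.75 N m at the wrist, close to the 0.8 N m limit. The last-joint effort at the same moment read 0.83 N m, of which about 0.09 N m is its usual offset just after a step. I eased it off straight away. The slot in the spindle end looked unchanged within about 1° before and after, so I think the spindle did not twist. The torque between readings was not recorded.

**Cap:** I gripped the largest cap twice, about 75° apart, to centre it, then lowered it over nut and hub. It met the table with about 6 N. After release its top measured 43.8 mm above the table face (a cap fully down should show 44 mm). Its centre is within about 1 mm of the hub axis.

**Bench:** In the last top picture the egg cup, spoon, small caps and small turntable were where they started. The arm hid most of the bowl and part of the sanding block, so those two are less well checked. Nothing touched them that I could see.

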